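# Unpack hot-end cartridges from a child-resistant tub into the numbered rack

## Task

Open the child-resistant tub: press its cap hard, fully down, and, keeping it down, turn it anticlockwise, then lift it off and set it down open side down in the square tray. Then move every hot-end cartridge from the tub to the rack, one at a time in order of number (fewest rings first), each standing fully down, ringed end up, in the pocket that has as many bumps as the cartridge has rings; a pocket whose cartridge is absent stays empty. Leave the bottle, the tape rolls and the screwdriver where they are.

Things in the scene. Friction and masses are not known exactly. Their poses are not given: they have to be found in the camera images.
- tub: White round child-resistant tub fixed to the bench: base 124 mm across and 55 mm tall, then a neck with a flange 113 mm across. Origin: centre of its underside, z up. Inside, four square sockets (floor 55 mm, wall tops 88 mm above the bench) are centred 34 mm from the axis along the tub's own +x, +y, -x and -y; each may hold one hot-end cartridge standing upright.
- tub_rim (a point): Centre of the tub's rim, 91 mm above the bench; axes as the tub's. Grip a cartridge in the tub by its top 15 to 20 mm, from above, fingers closing along the tangent (square to the line from here to the cartridge), where they clear the neighbours and the rim.
- plunger (a joint): Spring plunger on the tub's axis, under the cap (20 mm across; its top is 112 mm above the bench when up). It reads how far the cap is pressed down: 0 up, 0.012 m fully down; 9 N to start, about 14.5 N fully down. The cap is locked against turning, but for a few degrees of play, until this passes about 0.0075, so keep it at 0.009 to 0.012 all the time while turning.
- cap: Black bell-shaped cap, 130 mm across, 108 mm tall without its knob, about 160 g. Origin: centre of its bottom edge, z up. Starts locked on the tub, axes parallel to the tub's, bottom edge 71 mm above the bench. Pressed, it turns anticlockwise (from above) to a stop at about 80 degrees; at 60 to 78 degrees it is free to lift straight off, and must rise 95 mm to clear the tallest cartridge.
- cap_knob (a point): Centre of the cap's round grip knob, 32 mm across and 28 mm tall, standing on the middle of the cap's flat top; two flush white marks on the top lie along the cap's x; this point is 122 mm above the cap's bottom edge and 14 mm above the flat top. Axes as the cap's.
- tray: Loose square aluminium tray, 190 mm outside, 14 mm tall, walls and floor 5 mm thick (floor top 5 mm above the bench), 0.6 kg. Origin: centre of its underside, z up.
- rack: Loose white rack, 0.9 kg, 190 mm long (its own y) and 45 mm tall, with four square pockets in a row, each 26 mm wide and 40 mm deep (floor 5 mm above the bench, top of the walls 45 mm). A low ledge along its +x side carries one to four small round bumps in front of each pocket: the pocket's number. Pocket 1 is at the +y end, the spacing is 46 mm. Origin: centre of the underside of the pocket row, z up.
- pocket1 (a point): Centre of the floor of pocket 1 (1 bump), 5 mm above the bench; axes as the rack's.
- hotend1_mid (a point): Hot-end cartridge 1, may be absent: upright aluminium cylinder 22 mm across and 80 mm long, 70 g, with a narrower brass foot (18 mm across, 6 mm long) and 1 black ring round its top end. Point: its centre, half-way up (40 mm from either end); z along it, towards the ringed end. Starts standing in any one of the tub's sockets.
- pocket2 (a point): Centre of the floor of pocket 2 (2 bumps), 5 mm above the bench; axes as the rack's.
- hotend2_mid (a point): Hot-end cartridge 2, may be absent: upright aluminium cylinder 22 mm across and 88 mm long, 70 g, with a narrower brass foot (18 mm across, 6 mm long) and 2 black rings round its top end. Point: its centre, half-way up (44 mm from either end); z along it, towards the ringed end. Starts standing in any one of the tub's sockets.
- pocket3 (a point): Centre of the floor of pocket 3 (3 bumps), 5 mm above the bench; axes as the rack's.
- hotend3_mid (a point): Hot-end cartridge 3, may be absent: upright aluminium cylinder 22 mm across and 96 mm long, 70 g, with a narrower brass foot (18 mm across, 6 mm long) and 3 black rings round its top end. Point: its centre, half-way up (48 mm from either end); z along it, towards the ringed end. Starts standing in any one of the tub's sockets.
- pocket4 (a point): Centre of the floor of pocket 4 (4 bumps), 5 mm above the bench; axes as the rack's.
- hotend4_mid (a point): Hot-end cartridge 4, may be absent: upright aluminium cylinder 22 mm across and 104 mm long, 70 g, with a narrower brass foot (18 mm across, 6 mm long) and 4 black rings round its top end. Point: its centre, half-way up (52 mm from either end); z along it, towards the ringed end. Starts standing in any one of the tub's sockets.
- oiler: Bystander: clear plastic bottle, 56 mm across, 130 mm tall; to be left alone. Origin: underside.
- tape: Bystander: stack of tape rolls, 96 mm across, 66 mm tall; to be left alone. Origin: underside.
- driver: Bystander: screwdriver, 180 mm long, lying on the bench; to be left alone. Origin: underside.
Not all that is in view belongs to the job. What is shaped like the cap but yellow is not meant.

How it is judged:
By the outcome, as a careful person would: the job done as asked, in the order asked, and still so for the second after the job is handed in, with the robot touching nothing.
Of hotend1, hotend2, hotend3, hotend4 only 3 to 4 are there at a start; the rules pass over those that are not, and their reading is None.
At some moment in a run one of rack, tray may be knocked a few centimetres aside while the robot is not near it.
It also fails if it takes over 210 s, if anything falls off the work surface, if the arm or the gripper's body presses on something with over 40 N, if the wrist force passes 120 N, or if a joint passes its speed limit or range.

## Robot

A 6-joint arm with a two-finger parallel gripper is mounted at the origin on the work surface. World frame = base frame: x ahead of the robot, y to its left, z up, the work surface at z = 0. Lengths are in m, angles in rad, forces in N, time in s.
With the tool pointing down it reaches from about 0.35 to 0.8 m from the base axis. Payload 7.3 kg.
Tool frame: the origin (TCP) lies on the mounting face of the last link; the fingertips stand 173 mm ahead of it and the grasp point (between the pads) lies r.tcp_to_grasp ahead of it (r.tcp_to_grasp is the distance from the TCP to the grasp point, in m); y points along the fingers, x is the direction in which the jaws open and shut, and the axes are right-handed (so a half turn about y gives the same grasp; the last joint's range is limited). The gripper opens to 85 mm and grips with 20 to 120 N. Pads are 22 mm wide; open, the fingers measure 114 mm over their backs; the gripper's body (76 mm by 85 mm) begins 54 mm behind the grasp point. The pads swing forward as they close: fully open they stand 13 mm farther back than shut.
Start: joints at [1.107, 0.342, 1.524, -0, 1.275, -0.146], TCP at [0.164, 0.499, 0.405] pointing down, gripper open.
Joint ranges: [-2.53, 2.53], [-0.77, 2.02], [0.04, 2.7], [-1, 4.14], [0.28, 2.66], [-3.11, 3.11]. Speed limits (rad/s): [2.57, 2.57, 3.14, 3.14, 3.14, 3.14].

## Interface

Orientations are given as a rotation vector (axis times angle).
In Python, from rig import r, eyes, finder gives the robot as it stands.
- The arm moves only by the shell command python3 -m inch 'ROWS' [FORCE]. ROWS is JSON, a list that holds one entry, the list of rows, each a list of 5 numbers: the gripper's target within -1 to 1 (shut at 1, half-way at 0, fully open at -1), then the shift along the world's x, y, z in cm, then the turn about the world's z in degrees. In form: [[[claw, x, y, z, spin], ...]]. A call has 1 to 20 rows; each row shifts and turns the pose as measured when the row begins; what a row does not reach is not made up. A row lasts 1/8 s, in which the tool goes at most 62.5 mm and 10.7 degrees, less where a joint would pass 70% of its speed; a pose out of reach is approached as far as the arm can. A call is refused whole if a number of a shift passes 6.25 or a number of a turn 10.7, either way. A call with a gripper value outside its range is refused whole. The fingers move at their own pace and stop on an object; FORCE is the grip in N (left out, the last holds). Time passes only in rows, so rows that do not move let the fingers close. It gives the time, the measured TCP pose, the force and the opening at its end, in the units of the state.
- r.get_state(): the state, without advancing time (a new reading comes with each control period).
- eyes.grab_frame(name): name is "scene" or "top" or "wrist"; returns the picture (400x640x3 uint8, red, green, blue); there is no depth.
- eyes.camera_params(name): a dict with "vertical_fov" (degrees; the focal length in pixels is half the picture's height over the tangent of half this angle, whatever the lens; pixels are square), "cx", "cy" (the principal point, pixels), "position" and "orientation" of the camera in the world. Camera axes: x right, y down, z forward; pixel columns grow to the right and rows downward; lengths in m; the calibration is good to about 2 mm. A picture is of the moment at which its call begins: read the wrist's pose just before it. camera_params takes no time and is no camera call; for the wrist camera it gives the pose at the moment of the call.
- r.hand_in(): hands the job in, once; it reports no verdict.
Trained networks look in the newest picture that a camera, given by its name, has taken for a name from the list of things; names that differ only in an ending like _2 or _b are one class to them, and where a whole thing is asked for, a point or a joint stands for the part that bears it (a point fixed in the world has none). Each returns a list of dicts, best first, with "confidence" (0 to 1); they miss things now and then, are a little off and sometimes report something else, mostly with a low value. They report only what shows in the picture. A call takes as long as a camera call. They do not tell look-alikes from the thing itself.
- finder.regions_of(name, camera): "pixels" (400x640 bool, what is visible of it) and "position" ([column, row] as shares, 0 to 1, of the picture: columns of its width, rows of its height, amid what is visible of it).
- finder.landmark_of(name, camera): "position" ([column, row] as shares, 0 to 1, of the picture: columns of its width, rows of its height: a listed point, or the origin of a listed thing).
The state is a dict: "time": time; "joints": joint angles; "dq": joint speeds; "joint_efforts": joint torques, N m; "ee_pos": TCP position; "orientation": TCP orientation; "contact_force": force on the tool from outside, world axes, zero at the start; "torque": the same for the moment, N m; "grip_width": finger opening in m.
Only numpy, scipy, OpenCV 4.12 (cv2) and the standard library are available. Lean on these libraries where they do the work, as an engineer would, in place of code of your own. Each camera call takes 0.05 s, during which the arm holds its last target. There are 200 camera calls.

## Working session

There is one attempt and no reset: what is moved stays moved. The work goes in short steps, Python scripts to look and compute and a shell command to move; the robot and the scene stay as the last step left them, time stands still between calls to the robot, and variables do not carry over. Pictures are saved under pics/ and viewed, about 12 in all and at most 16, crops included, and the job is handed in when it is done.

```bash
mkdir -p pics; ls; cat > h.py <<'E'
import numpy as np, cv2, json
from scipy.spatial.transform import Rotation as R
from rig import r, eyes, finder
def cam(n):
    p=eyes.camera_params(n); f=200/np.tan(np.radians(p['vertical_fov'])/2)
    o=np.array(p['orientation'],float)
    M=R.from_rotvec(o).as_matrix() if o.shape==(3,) else o
    return f,p['cx'],p['cy'],np.array(p['position']),M
def ray(n,u,v,z,c=None):
    f,cx,cy,P,M=c or cam(n)
    d=M@np.array([(u-cx)/f,(v-cy)/f,1]); return P+d*(z-P[2])/d[2]
def proj(n,X,c=None):
    f,cx,cy,P,M=c or cam(n)
    q=M.T@(np.array(X)-P); return np.array([cx+f*q[0]/q[2],cy+f*q[1]/q[2]])
def save(n,name):
    im=eyes.grab_frame(n); cv2.imwrite('pics/'+name+'.png',cv2.cvtColor(im,cv2.COLOR_RGB2BGR)); return im
def lm(name,camn,z,k=2,c=None):
    for d in finder.landmark_of(name,camn)[:k]:
        u,v=d['position'][0]*640,d['position'][1]*400
        print(name,camn,round(d['confidence'],2),'px',round(u),round(v),'w',ray(camn,u,v,z,c).round(4))
def st():
    s=r.get_state(); print('t',round(s['time'],2),'p',np.round(s['ee_pos'],4),'R',R.from_rotvec(s['orientation']).as_matrix().round(3).tolist(),'F',np.round(s['contact_force'],1),'w',round(s['grip_width'],4),'q6',round(s['joints'][5],3)); return s
E
python3 - <<'E'
from h import *
st(); print(r.tcp_to_grasp)
for n in('scene','top','wrist'):
    print(n,eyes.camera_params(n)); 
a=save('scene','s0');b=save('top','t0')
for n,z in(('tub',0),('cap',.071),('cap_knob',.193),('tray',0),('rack',0),('pocket1',.005),('pocket4',.005),('oiler',0),('tape',0),('driver',0)):
    lm(n,'top',z); 
    if n in('cap_knob','cap','tub'):lm(n,'scene',z)
E
```

```text
pics
t 0.0 p [0.164  0.4986 0.404 ] R [[0.312, -0.001, -0.95], [0.95, -0.001, 0.312], [-0.002, -1.0, 0.0]] F [-1.   0.4 -0.1] w 0.0856 q6 -0.146
0.1547
scene {'vertical_fov': 55.348543023147364, 'cx': 316.3822076973397, 'cy': 198.1149937984476, 'position': array([ 1.30112131, -0.29164151,  1.08568097]), 'orientation': array([-2.08455955, -1.33844225,  0.53279546])}
top {'vertical_fov': 44.78369471835819, 'cx': 319.4573552483731, 'cy': 187.62024227609768, 'position': array([0.38184592, 0.06103525, 1.49783373]), 'orientation': array([-2.19917014,  2.15276111, -0.12214038])}
wrist {'vertical_fov': 61.432856755562156, 'cx': 322.4095350195988, 'cy': 193.5518007381756, 'position': array([0.09092961, 0.52139712, 0.37277838]), 'orientation': array([2.3358974 , 1.6916911 , 0.25613978])}
tub scene 0.78 px 365 194 w [0.4577 0.2805 0.    ]
cap top 0.89 px 250 273 w [0.2727 0.2398 0.071 ]
cap top 0.71 px 174 237 w [0.3715 0.4658 0.071 ]
cap scene 0.96 px 366 179 w [0.4478 0.2839 0.071 ]
cap scene 0.95 px 394 164 w [0.4215 0.4235 0.071 ]
cap_knob top 0.97 px 170 241 w [0.3606 0.4416 0.193 ]
cap_knob top 0.86 px 244 273 w [0.2806 0.2421 0.193 ]
cap_knob scene 0.92 px 335 146 w [0.3532 0.1986 0.193 ]
cap_knob scene 0.84 px 399 143 w [0.4373 0.4129 0.193 ]
tray top 0.7 px 335 178 w [ 0.562  -0.0043  0.    ]
rack top 0.81 px 434 208 w [ 0.4763 -0.3125  0.    ]
pocket1 top 0.8 px 454 213 w [ 0.4616 -0.374   0.005 ]
pocket1 top 0.7 px 410 199 w [ 0.5032 -0.2377  0.005 ]
pocket4 top 0.8 px 454 213 w [ 0.4616 -0.374   0.005 ]
pocket4 top 0.7 px 410 199 w [ 0.5032 -0.2377  0.005 ]
oiler top 0.56 px 442 134 w [ 0.7093 -0.338   0.    ]
tape top 0.92 px 229 130 w [0.7059 0.3318 0.    ]
tape top 0.53 px 412 196 w [ 0.5111 -0.2439  0.    ]
driver top 0.65 px 333 108 w [0.7846 0.0061 0.    ]
```

View pics/t0.png

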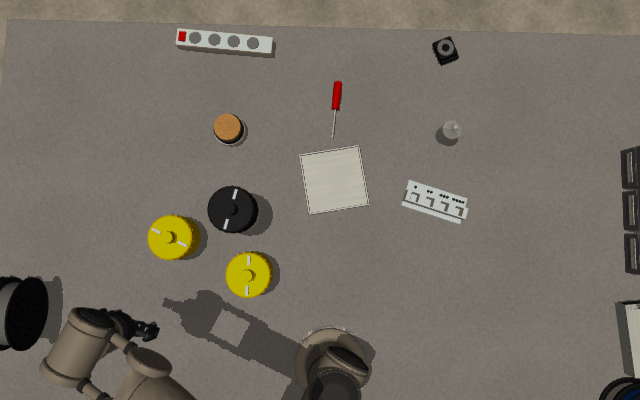

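View pics/s0.png

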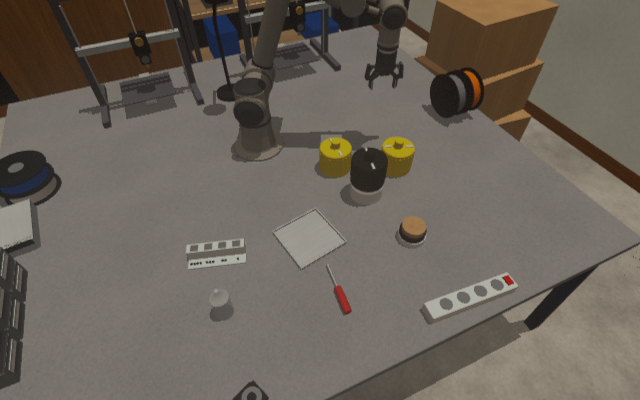

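```bash
python3 - <<'E'
from h import *
im=cv2.imread('pics/t0.png')
print('cap top z.179',ray('top',231.5,209,.179),'knob z.2',ray('top',233,208,.2))
print('scene knob', ray('scene',369,153,.207))
print('proj tub guess top', proj('top',[.44,.28,0]))
cv2.imwrite('pics/t0z.png',np.hstack([cv2.resize(im[165:235,395:480],None,fx=4.6,fy=4.6,interpolation=3),cv2.resize(im[180:250,200:270],None,fx=4.6,fy=4.6)]))
E
```

```text
cap top z.179 [0.45048077 0.28329596 0.179     ] knob z.2 [0.45214282 0.27586611 0.2       ]
scene knob [0.45371842 0.27870115 0.207     ]
proj tub guess top [242.14563691 215.66148005]
```

View pics/t0z.png

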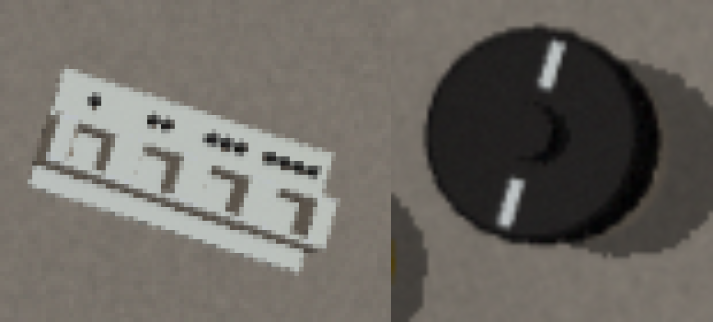

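```bash
python3 -m inch '[[[-1,3.6,-2.75,0.6,0],[-1,3.6,-2.75,0.6,0],[-1,3.6,-2.75,0.6,0],[-1,3.6,-2.75,0.6,0],[-1,3.6,-2.75,0.6,0],[-1,3.6,-2.75,0.6,0],[-1,3.6,-2.75,0.6,0],[-1,3.6,-2.75,0.6,0],[-1,0,0,0,0],[-1,0,0,0,0]]]' 40
python3 - <<'E'
from h import *
s=st(); c=cam('wrist'); save('wrist','w1'); print(s['joints'])
lm('cap_knob','wrist',.193,2,c); lm('cap','wrist',.071,2,c)
E
```

```text
time: 2.0
ee_pos: [0.4592, 0.271, 0.4542]
orientation: [-1.342, -0.975, 0.972]
contact_force: [0.3, -0.0, -0.3]
grip_width: 0.0853
t 2.0 p [0.4592 0.271  0.4542] R [[0.31, 0.001, -0.951], [0.951, 0.001, 0.31], [0.002, -1.0, -0.001]] F [ 0.3 -0.  -0.3] w 0.0853 q6 -0.866
[ 3.89051434e-01  3.23265564e-01  1.41361948e+00  8.23754890e-04
  1.40321852e+00 -8.66268933e-01]
cap_knob wrist 0.83 px 339 180 w [0.4491 0.286  0.193 ]
cap wrist 0.77 px 463 21 w [0.3698 0.439  0.071 ]
cap wrist 0.64 px 329 153 w [0.4513 0.2806 0.071 ]
```

View pics/w1.png

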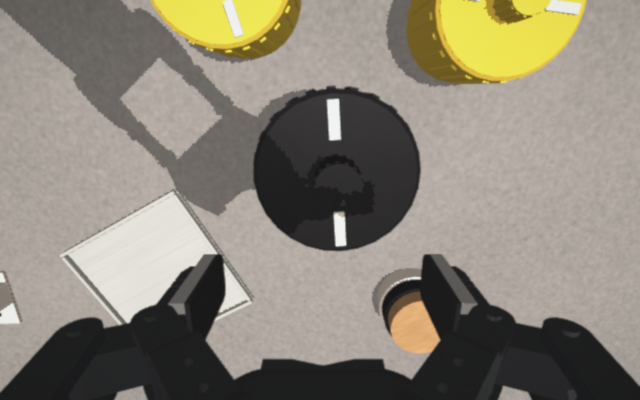

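```bash
python3 - <<'E'
from h import *
print(ray('wrist',337,169,.179), ray('wrist',339,178,.2))
s=r.get_state();M=R.from_rotvec(s['orientation']).as_matrix()
for d in(.1547,.173): print(proj('wrist',s['ee_pos']+d*M[:,1]))
E
```

```text
[0.44383063 0.28702554 0.179     ] [0.44527935 0.2870697  0.2       ]
[325.05605088 280.08751072]
[324.77052984 258.89886805]
```

```bash
python3 -m inch '[[[-1,-0.5,0.7,-2,0],[-1,-0.5,0.7,-2,0],[-1,0,0,-2,0],[-1,0,0,0,0],[-1,0,0,0,0]]]' 40
python3 - <<'E'
from h import *
s=st(); c=cam('wrist'); save('wrist','w2')
lm('cap_knob','wrist',.193,2,c)
E
```

```text
time: 2.78
ee_pos: [0.4448, 0.2894, 0.3944]
orientation: [-1.339, -0.984, 0.977]
contact_force: [-0.8, 0.0, 0.2]
grip_width: 0.0854
t 2.77 p [0.4448 0.2894 0.3944] R [[0.302, 0.003, -0.953], [0.953, 0.003, 0.302], [0.004, -1.0, -0.002]] F [-0.8  0.   0.2] w 0.0854 q6 -0.832
cap_knob wrist 0.97 px 318 243 w [0.4496 0.2849 0.193 ]
cap_knob wrist 0.58 px 551 6 w [0.3697 0.4208 0.193 ]
```

View pics/w2.png

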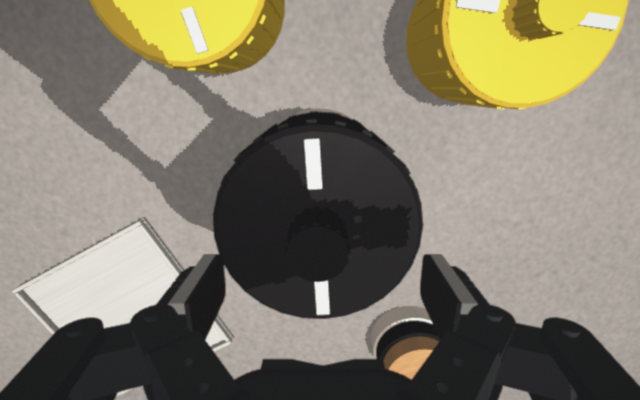

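```bash
python3 -m inch '[[[-1,0.25,-0.22,0,0],[-1,0.2,-0.2,-1.5,0],[-1,0,0,-1.5,0],[-1,0,0,-0.8,0],[-1,0,0,0,0],[-1,0,0,0,0]]]' 40
python3 - <<'E'
from h import *
s=st()
E
```

```text
time: 3.62
ee_pos: [0.4504, 0.284, 0.3547]
orientation: [-1.34, -0.984, 0.974]
contact_force: [0.6, 0.2, 0.5]
grip_width: 0.0853
t 3.62 p [0.4504 0.284  0.3547] R [[0.303, 0.005, -0.953], [0.953, 0.003, 0.303], [0.004, -1.0, -0.004]] F [0.6 0.2 0.5] w 0.0853 q6 -0.845
```

Close on the knob with high grip force, then begin pressing.

```bash
python3 -m inch '[[[1,0,0,0,0],[1,0,0,0,0],[1,0,0,0,0],[1,0,0,0,0],[1,0,0,0,0],[1,0,0,0,0],[1,0,0,0,0],[1,0,0,0,0]]]' 110
python3 -m inch '[[[1,0,0,-0.3,0],[1,0,0,-0.3,0],[1,0,0,0,0]]]' 110
python3 -c "from h import *; st()"
```

```text
time: 4.62
ee_pos: [0.4505, 0.2841, 0.3562]
orientation: [-1.34, -0.987, 0.972]
contact_force: [-0.2, 0.7, 1.4]
grip_width: 0.0285
time: 5.0
ee_pos: [0.4506, 0.284, 0.3526]
orientation: [-1.342, -0.989, 0.971]
contact_force: [-2.4, -1.5, 9.7]
grip_width: 0.0288
t 5.0 p [0.4506 0.284  0.3526] R [[0.303, 0.01, -0.953], [0.953, 0.005, 0.303], [0.008, -1.0, -0.008]] F [-2.4 -1.5  9.7] w 0.0288 q6 -0.845
```

```bash
python3 -m inch '[[[1,0,0,-0.4,0],[1,0,0,-0.4,0],[1,0,0,-0.4,0],[1,0,0,0,0]]]' 120
python3 -c "from h import *; st()"
```

```text
time: 5.5
ee_pos: [0.45, 0.2837, 0.3455]
orientation: [-1.343, -0.992, 0.968]
contact_force: [-3.9, -2.2, 12.2]
grip_width: 0.0289
t 5.5 p [0.45   0.2837 0.3455] R [[0.303, 0.014, -0.953], [0.953, 0.006, 0.303], [0.01, -1.0, -0.012]] F [-3.9 -2.2 12.2] w 0.0289 q6 -0.845
```

```bash
python3 -m inch '[[[1,0,0,-0.5,0],[1,0,0,-0.4,0],[1,0,0,-0.2,0]]]' 120
python3 -c "from h import *; st()"
```

```text
time: 5.88
ee_pos: [0.4494, 0.2832, 0.3442]
orientation: [-1.346, -1.0, 0.963]
contact_force: [-6.3, -2.9, 12.3]
grip_width: 0.0289
t 5.88 p [0.4494 0.2832 0.3442] R [[0.302, 0.022, -0.953], [0.953, 0.007, 0.302], [0.014, -1.0, -0.019]] F [-6.3 -2.9 12.3] w 0.0289 q6 -0.845
```

```bash
python3 -m inch '[[[1,0,0,-0.3,5],[1,0,0,-0.3,5],[1,0,0,-0.3,5]]]' 120
python3 -c "
from h import *; s=st(); print(s['torque']); im=save('scene','s2'); im=im[:,:,::-1]; c=cv2.resize(im[110:215,320:425],None,fx=4,fy=4,interpolation=2); o=cv2.imread('pics/s0.png')[110:215,320:425]
w=save('wrist','w3')[:,:,::-1]
cv2.imwrite('pics/s2z.png',np.hstack([c[:400],w[:,:400] if 0 else w[:, 150:530]]))"
```

```text
time: 6.25
ee_pos: [0.4493, 0.2836, 0.344]
orientation: [-1.233, -1.211, 1.154]
contact_force: [-5.6, -1.0, 21.3]
grip_width: 0.0292
t 6.25 p [0.4493 0.2836 0.344 ] R [[0.037, 0.028, -0.999], [0.999, 0.019, 0.038], [0.02, -0.999, -0.028]] F [-5.6 -1.  21.3] w 0.0292 q6 -1.119
[-0.26436588  1.48100723 -0.2008368 ]
```

View pics/s2z.png

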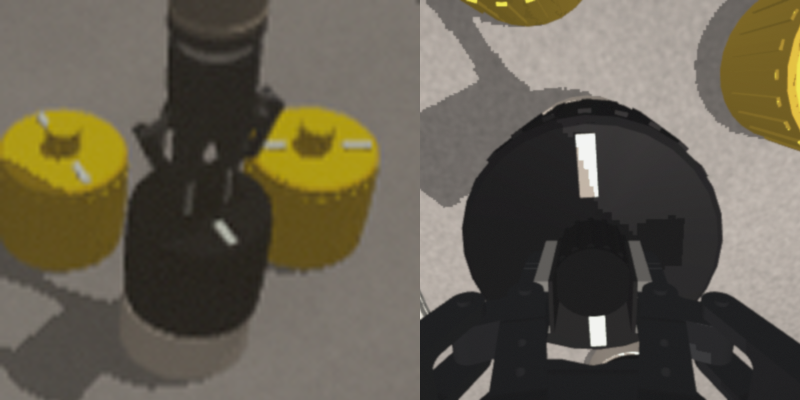

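```bash
python3 -m inch '[[[1,0,0,-0.2,8],[1,0,0,-0.2,8],[1,0,0,-0.2,8]]]' 120
python3 -c "
from h import *; s=st(); print(s['torque'])"
```

```text
time: 6.72
ee_pos: [0.4487, 0.2826, 0.344]
orientation: [-1.0, -1.526, 1.46]
contact_force: [-3.4, -2.8, 15.7]
grip_width: 0.029
t 6.72 p [0.4487 0.2826 0.344 ] R [[-0.383, 0.022, -0.923], [0.924, 0.029, -0.382], [0.018, -0.999, -0.032]] F [-3.4 -2.8 15.7] w 0.029 q6 -1.559
[-0.94163679  0.88131881 -0.20312013]
```

```bash
python3 -m inch '[[[1,0,0,-0.2,8],[1,0,0,-0.2,8],[1,0,0,-0.2,8],[1,0,0,-0.2,4]]]' 120
python3 -c "
from h import *; s=st(); print(s['torque'])
c=cam('wrist');im=save('wrist','w4')"
```

```text
time: 7.22
ee_pos: [0.4492, 0.2816, 0.344]
orientation: [-0.643, -1.874, 1.793]
contact_force: [-3.4, -3.2, 14.7]
grip_width: 0.0286
t 7.22 p [0.4492 0.2816 0.344 ] R [[-0.782, 0.015, -0.623], [0.623, 0.039, -0.781], [0.012, -0.999, -0.04]] F [-3.4 -3.2 14.7] w 0.0286 q6 -2.076
[-0.96363691  0.94590401  0.01493767]
```

View pics/w4.png

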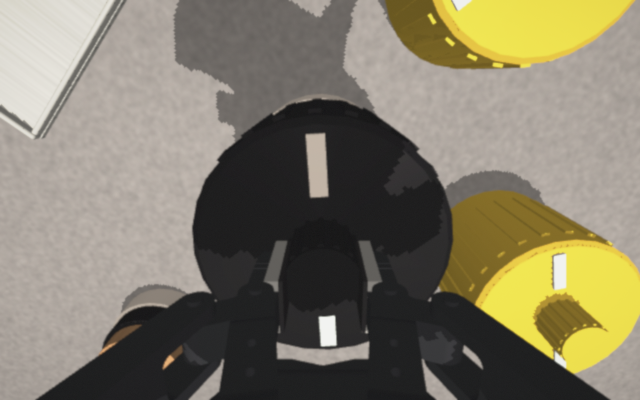

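```bash
python3 -m inch '[[[1,0,0,0.5,0],[1,0,0,0.6,0],[1,0,0,0.8,0],[1,0,0,1,0],[1,0,0,1,0]]]' 120
python3 -c "from h import *; st()"
```

```text
time: 7.9
ee_pos: [0.4484, 0.2806, 0.3838]
orientation: [-0.637, -1.87, 1.799]
contact_force: [0.5, 0.4, -1.5]
grip_width: 0.029
t 7.9 p [0.4484 0.2806 0.3838] R [[-0.784, 0.011, -0.62], [0.62, 0.035, -0.784], [0.013, -0.999, -0.034]] F [ 0.5  0.4 -1.5] w 0.029 q6 -2.076
```

```bash
python3 -m inch '[[[1,0,0,2,0],[1,0,0,3,0],[1,0,0,3,0],[1,0,0,2,0],[1,0,0,0,0]]]' 120
python3 -c "
from h import *; st(); save('top','t1'); lm('tray','top',.0); lm('rack','top',0); lm('cap_knob','top',.35)
m=finder.regions_of('tray','top')[0]['pixels'].astype(np.uint8); print(cv2.minAreaRect(cv2.findNonZero(m)))
q=cv2.boxPoints(cv2.minAreaRect(cv2.findNonZero(m))); P=[ray('top',u,v,.014) for u,v in q]; print(np.round(P,3),np.mean(P,0))"
```

```text
time: 8.52
ee_pos: [0.4483, 0.2816, 0.4901]
orientation: [-0.639, -1.878, 1.794]
contact_force: [-0.6, -0.5, -1.6]
grip_width: 0.0285
t 8.53 p [0.4483 0.2816 0.4901] R [[-0.785, 0.016, -0.62], [0.62, 0.04, -0.784], [0.013, -0.999, -0.041]] F [-0.6 -0.5 -1.6] w 0.0285 q6 -2.068
tray top 0.85 px 331 180 w [0.5575 0.0096 0.    ]
rack top 0.74 px 435 205 w [ 0.4848 -0.3153  0.    ]
rack top 0.6 px 443 208 w [ 0.4754 -0.3408  0.    ]
cap_knob top 0.7 px 221 205 w [0.4513 0.2792 0.35  ]
cap_knob top 0.59 px 167 239 w [0.3678 0.402  0.35  ]
((333.4499206542969, 179.33251953125), (61.90741729736328, 61.11627197265625), 81.46923065185547)
[[ 0.636  0.111  0.014]
 [ 0.669 -0.076  0.014]
 [ 0.479 -0.107  0.014]
 [ 0.447  0.078  0.014]] [0.55771837 0.00150229 0.014     ]
```

View pics/t1.png

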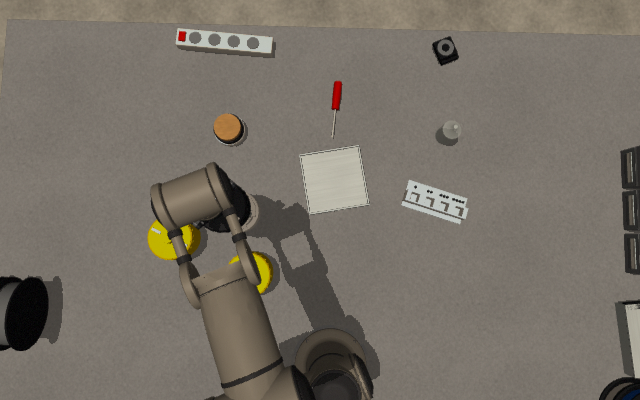

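```bash
python3 -m inch '[[[1,0.8,-2,0,-4],[1,1.5,-4,0,-6],[1,1.5,-4,0,-6],[1,1.5,-4,0,-6],[1,1.5,-4,0,-6],[1,1.5,-4,0,-6],[1,1.5,-4,0,-4],[1,0.8,-2,0,0],[1,0,0,0,0],[1,0,0,0,0]]]' 120
python3 -c "from h import *; st()"
```

```text
time: 10.02
ee_pos: [0.5563, -0.006, 0.4783]
orientation: [-1.092, -1.397, 1.341]
contact_force: [0.1, -0.5, -1.8]
grip_width: 0.0287
t 10.03 p [ 0.5563 -0.006   0.4783] R [[-0.22, 0.017, -0.975], [0.975, 0.028, -0.219], [0.023, -0.999, -0.022]] F [ 0.1 -0.5 -1.8] w 0.0287 q6 -1.951
```

Lower to about TCP 0.30, then creep.

```bash
python3 -m inch '[[[1,0,0,-2,0],[1,0,0,-4,0],[1,0,0,-4,0],[1,0,0,-4,0],[1,0,0,-2,0],[1,0,0,-0.5,0],[1,0,0,0,0]]]' 120
python3 -c "from h import *; st()"
```

```text
time: 10.9
ee_pos: [0.5537, 0.0038, 0.3115]
orientation: [-1.085, -1.413, 1.349]
contact_force: [0.5, 0.4, -0.4]
grip_width: 0.0294
t 10.9 p [0.5537 0.0038 0.3115] R [[-0.235, 0.021, -0.972], [0.972, 0.03, -0.234], [0.024, -0.999, -0.027]] F [ 0.5  0.4 -0.4] w 0.0294 q6 -1.965
```

```bash
python3 -m inch '[[[1,0.2,-0.4,-0.5,0],[1,0.2,-0.3,-0.5,0],[1,0,0,-0.4,0],[1,0,0,-0.3,0],[1,0,0,-0.2,0],[1,0,0,0,0]]]' 120
python3 -c "from h import *; st()"
```

```text
time: 11.65
ee_pos: [0.5586, -0.0036, 0.2938]
orientation: [-1.089, -1.416, 1.348]
contact_force: [0.6, -0.5, -2.0]
grip_width: 0.0291
t 11.65 p [ 0.5586 -0.0036  0.2938] R [[-0.235, 0.025, -0.972], [0.972, 0.029, -0.234], [0.022, -0.999, -0.032]] F [ 0.6 -0.5 -2. ] w 0.0291 q6 -1.98
```

```bash
python3 -m inch '[[[1,0,0,-0.3,0],[1,0,0,-0.3,0],[1,0,0,0,0]]]' 120
python3 -c "from h import *; st()"
```

```text
time: 12.02
ee_pos: [0.56, -0.0028, 0.2918]
orientation: [-1.096, -1.423, 1.344]
contact_force: [-1.8, -0.1, -0.2]
grip_width: 0.0288
t 12.03 p [ 0.56   -0.0028  0.2918] R [[-0.235, 0.034, -0.971], [0.972, 0.03, -0.234], [0.021, -0.999, -0.04]] F [-1.8 -0.1 -0.2] w 0.0288 q6 -1.98
```

```bash
python3 -m inch '[[[0.7,0,0,0,0],[0.5,0,0,0,0],[0,0,0,0,0],[-1,0,0,0,0],[-1,0,0,0,0],[-1,0,0,0,0],[-1,0,0,2,0],[-1,0,0,4,0],[-1,0,0,4,0],[-1,0,0,4,0],[-1,0,0,0,0]]]' 40
python3 -c "
from h import *; s=st(); print(s['joints'].round(3) if hasattr(s['joints'],'round') else s['joints'])
save('top','t2'); save('scene','s3')
lm('tub_rim','top',.091)
lm('tub','top',0)
lm('pocket1','top',.005);lm('pocket4','top',.005)
for k in '1234': lm('hotend%s_mid'%k,'top',.1,4)
lm('cap','top',.005)
a=cv2.imread('pics/t2.png')[130:280,150:350]; b=cv2.imread('pics/s3.png')[150:250,260:420]
cv2.imwrite('pics/z3.png',np.hstack([cv2.resize(a,(480,360),interpolation=2),cv2.resize(b[:,90:130],(144,360),interpolation=2)]))
"
```

```text
time: 13.4
ee_pos: [0.5595, -0.0028, 0.4351]
orientation: [-1.095, -1.422, 1.344]
contact_force: [-0.0, 0.0, 0.3]
grip_width: 0.0854
t 13.4 p [ 0.5595 -0.0028  0.4351] R [[-0.235, 0.033, -0.971], [0.972, 0.03, -0.234], [0.022, -0.999, -0.039]] F [-0.   0.   0.3] w 0.0854 q6 -1.966
[-0.151  0.376  1.388  0.036  1.349 -1.966]
tub_rim top 0.58 px 232 208 w [0.4577 0.2977 0.091 ]
tub_rim top 0.48 px 441 135 w [ 0.6881 -0.3111  0.091 ]
tub top 0.73 px 242 215 w [0.4406 0.2789 0.    ]
pocket1 top 0.98 px 439 206 w [ 0.4812 -0.3252  0.005 ]
pocket1 top 0.96 px 425 204 w [ 0.4884 -0.2831  0.005 ]
pocket4 top 0.98 px 439 206 w [ 0.4812 -0.3252  0.005 ]
pocket4 top 0.96 px 425 204 w [ 0.4884 -0.2831  0.005 ]
hotend2_mid top 0.51 px 233 220 w [0.4235 0.2923 0.1   ]
hotend3_mid top 0.62 px 234 199 w [0.4847 0.2892 0.1   ]
hotend4_mid top 0.56 px 242 212 w [0.4464 0.2648 0.1   ]
hotend4_mid top 0.39 px 426 203 w [ 0.4849 -0.2635  0.1   ]
cap top 0.98 px 334 176 w [ 0.5696 -0.0009  0.005 ]
cap top 0.79 px 252 275 w [0.2623 0.2433 0.005 ]
```

View pics/z3.png

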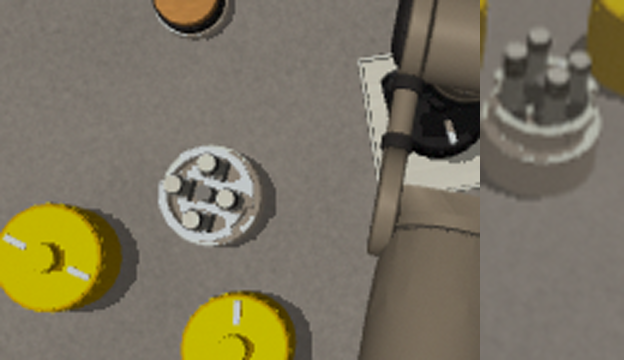

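```bash
python3 -m inch '[[[-1,-0.8,2,0.5,-4],[-1,-1.5,4,0.5,-5],[-1,-1.5,4,0.5,-5],[-1,-1.5,4,0.5,-5],[-1,-1.5,4,0.5,-5],[-1,-1.5,4,0,-5],[-1,-1.5,4,0,-2],[-1,-0.5,1.5,0,0],[-1,0,0,0,0],[-1,0,0,0,0]]]' 40
python3 -c "
from h import *; s=st(); c=cam('wrist'); save('wrist','w5')
lm('tub_rim','wrist',.091,1,c)
for k in '1234': lm('hotend%s_mid'%k,'wrist',.055+.036+.004*int(k),4,c)
print(proj('wrist',[.45,.284,.091]))
np.save('c5.npy',np.array([c[0],c[1],c[2],*c[3],*c[4].ravel()]))
"
```

```text
time: 15.2
ee_pos: [0.4531, 0.2781, 0.4557]
orientation: [-1.357, -1.001, 0.936]
contact_force: [-0.6, -0.1, -0.0]
grip_width: 0.0853
t 15.2 p [0.4531 0.2781 0.4557] R [[0.318, 0.038, -0.947], [0.948, 0.013, 0.319], [0.025, -0.999, -0.032]] F [-0.6 -0.1 -0. ] w 0.0853 q6 -0.839
tub_rim wrist 0.64 px 318 153 w [0.4516 0.2827 0.091 ]
hotend1_mid wrist 0.78 px 356 150 w [0.4599 0.3186 0.095 ]
hotend2_mid wrist 0.93 px 319 115 w [0.4155 0.2958 0.099 ]
hotend3_mid wrist 0.95 px 319 185 w [0.4796 0.2739 0.103 ]
hotend4_mid wrist 0.74 px 284 158 w [0.442  0.2509 0.107 ]
[318.78430411 151.474563  ]
```

View pics/w5.png

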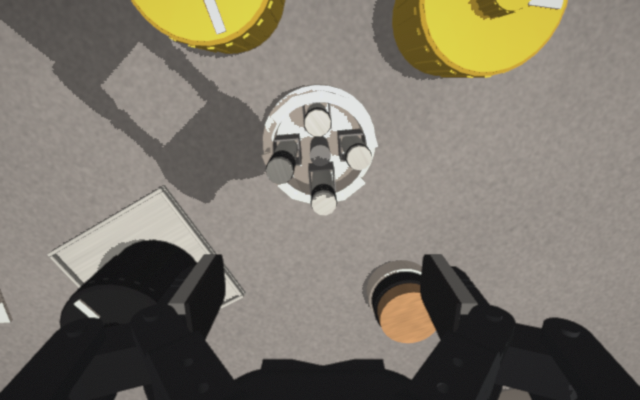

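```bash
python3 -c "
from h import *
v=np.load('c5.npy');c=(v[0],v[1],v[2],v[3:6],v[6:].reshape(3,3))
a=np.radians(-18)
for j in range(4):
    p=[.4507+.034*np.cos(a+j*np.pi/2),.2845+.034*np.sin(a+j*np.pi/2)]
    print(j,np.round(p,4),[(k,proj('wrist',p+[.055+.072+.008*k],c).round().tolist(),proj('scene',p+[.055+.072+.008*k]).round(1).tolist()) for k in (1,2,3,4)])
a=cv2.imread('pics/w5.png')[75:225,255:385]; b=cv2.imread('pics/s3.png')[150:210,335:395]
cv2.imwrite('pics/z5.png',np.hstack([cv2.resize(a,(390,450),interpolation=2),cv2.resize(b,(400,450),interpolation=2)]))
"
```

```text
0 [0.483 0.274] [(1, [321.0, 199.0], [370.1, 173.6]), (2, [321.0, 202.0], [370.3, 172.0]), (3, [321.0, 205.0], [370.5, 170.4]), (4, [322.0, 209.0], [370.8, 168.7])]
1 [0.4612 0.3168] [(1, [359.0, 162.0], [377.4, 166.3]), (2, [361.0, 164.0], [377.7, 164.7]), (3, [362.0, 166.0], [377.9, 163.1]), (4, [363.0, 169.0], [378.2, 161.4])]
2 [0.4184 0.295 ] [(1, [320.0, 123.0], [366.4, 160.9]), (2, [320.0, 124.0], [366.6, 159.2]), (3, [321.0, 126.0], [366.7, 157.6]), (4, [321.0, 127.0], [366.9, 155.9])]
3 [0.4402 0.2522] [(1, [282.0, 163.0], [359.0, 167.9]), (2, [281.0, 165.0], [359.1, 166.3]), (3, [280.0, 168.0], [359.3, 164.7]), (4, [279.0, 170.0], [359.4, 163.0])]
```

View pics/z5.png

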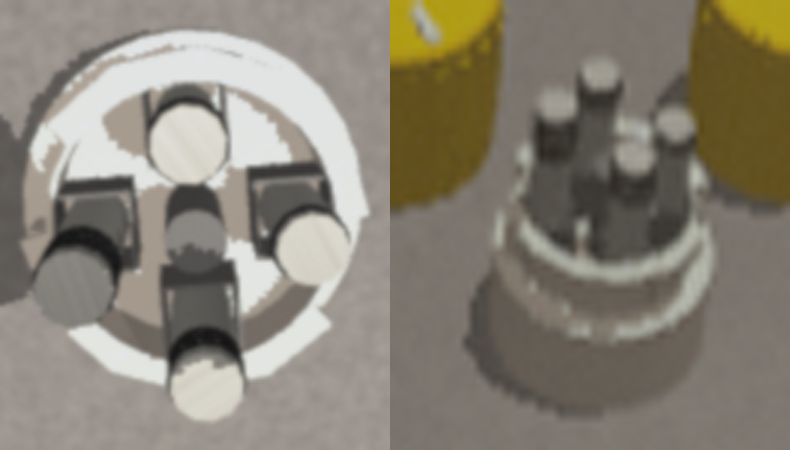

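```bash
python3 -m inch '[[[-0.4,0.3,1,0,-9],[-0.4,0.3,1,-1,-9],[-0.4,0,1,-1.5,-9],[-0.4,0,1,-1.5,-9],[-0.4,0,0.4,-1.5,-9],[-0.4,0,0,-1.5,-9],[-0.4,0,0,-1,-9],[-0.4,0,0,0,-9],[-0.4,0,0,0,-9],[-0.4,0,0,0,-8],[-0.4,0,0,0,0]]]' 40
cat >> h.py <<'E'
def go(name,z,tgt=None):
    """landmark seen by wrist and shift to put grasp point over it"""
    s=st(); M=R.from_rotvec(s['orientation']).as_matrix(); c=cam('wrist'); im=eyes.grab_frame('wrist')
    g=s['ee_pos']+.16*M[:,1]; print('heading',np.degrees(np.arctan2(M[1,0],M[0,0])).round(1),'grasp',g.round(4),'tip px',proj('wrist',g,c).round())
    for d in finder.landmark_of(name,'wrist')[:2]:
        p=d['position']*np.array([640,400]); w=ray('wrist',*p,z,c); print(name,round(d['confidence'],2),p.round(),w.round(4),'shift cm',((w-g)[:2]*100).round(2))
    return im,c
E
python3 -c "
from h import *
im,c=go('hotend1_mid',.095); cv2.imwrite('pics/w6.png',im[:,:,::-1])"
```

```text
time: 16.88
ee_pos: [0.4613, 0.3203, 0.3732]
orientation: [-1.592, 0.271, -0.302]
contact_force: [-1.0, -0.6, -0.5]
grip_width: 0.0596
t 16.88 p [0.4613 0.3203 0.3732] R [[0.935, 0.012, 0.355], [-0.354, -0.042, 0.934], [0.026, -0.999, -0.035]] F [-1.  -0.6 -0.5] w 0.0596 q6 0.859
heading -20.8 grasp [0.4632 0.3135 0.2133] tip px [323. 271.]
hotend1_mid 0.74 [312. 183.] [0.4592 0.3175 0.095 ] shift cm [-0.4  0.4]
hotend1_mid 0.3 [314. 226.] [0.448 0.283 0.095] shift cm [-1.52 -3.05]
```

View pics/w6.png

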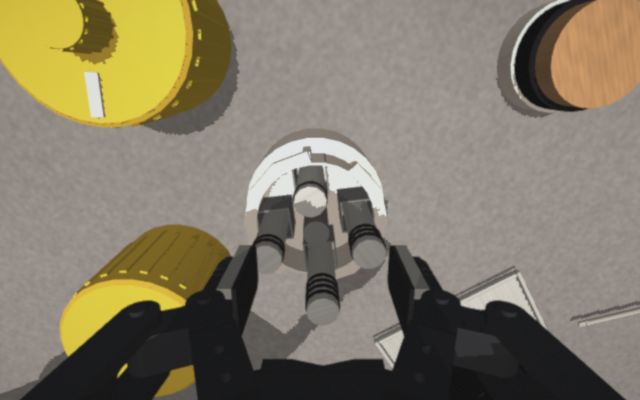

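```bash
python3 -m inch '[[[-0.4,-0.2,0.2,-1,2],[-0.4,-0.2,0.2,-2,0],[-0.4,0,0,-2,0],[-0.4,0,0,-1,0],[-0.4,0,0,-0.5,0],[-0.4,0,0,0,0]]]' 40
python3 -c "
from h import *
im,c=go('hotend1_mid',.095)
print(proj('wrist',[.4592,.3175,.135],c)); cv2.imwrite('pics/w7.png',im[:,:,::-1])"
```

```text
time: 17.73
ee_pos: [0.4565, 0.3246, 0.3048]
orientation: [-1.596, 0.23, -0.262]
contact_force: [0.1, 0.7, 0.1]
grip_width: 0.0595
t 17.73 p [0.4565 0.3246 0.3048] R [[0.951, 0.014, 0.307], [-0.307, -0.041, 0.951], [0.026, -0.999, -0.035]] F [0.1 0.7 0.1] w 0.0595 q6 0.827
heading -17.9 grasp [0.4587 0.3179 0.145 ] tip px [323. 271.]
hotend1_mid 0.78 [322. 223.] [0.4597 0.3172 0.095 ] shift cm [ 0.09 -0.07]
[323.43172144 259.39757588]
```

View pics/w7.png

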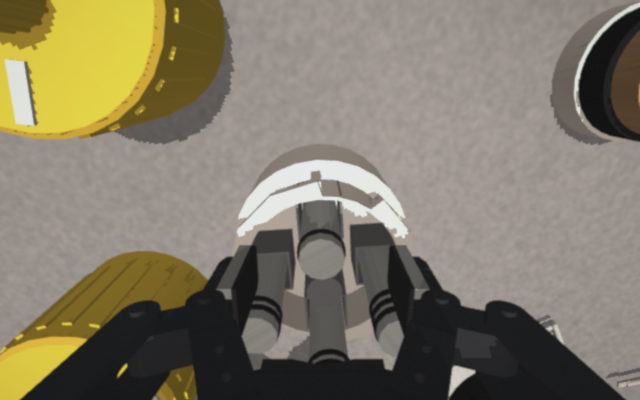

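```bash
python3 -m inch '[[[-0.4,0.1,0,-0.8,0],[-0.4,0,0,-0.6,0],[-0.4,0,0,0,0],[0.3,0,0,0,0],[1,0,0,0,0],[1,0,0,0,0],[1,0,0,0,0],[1,0,0,0,0]]]' 60
python3 -c "
from h import *
st()"
```

```text
time: 18.82
ee_pos: [0.4579, 0.3247, 0.2917]
orientation: [-1.594, 0.228, -0.264]
contact_force: [-0.5, 0.6, 0.2]
grip_width: 0.0196
t 18.82 p [0.4579 0.3247 0.2917] R [[0.951, 0.017, 0.308], [-0.307, -0.04, 0.951], [0.028, -0.999, -0.033]] F [-0.5  0.6  0.2] w 0.0196 q6 0.828
```

```bash
python3 -m inch '[[[1,0,0,1,0],[1,0,0,2,0],[1,0,0,3,0],[1,0,0,3,0],[1,0,0,3,0],[1,0,0,2,0],[1,0,0,0,0]]]' 60
python3 -c "
from h import *
st(); save('top','t3'); lm('rack','top',0); lm('tray','top',0)
d=finder.regions_of('rack','top')[0]; m=d['pixels'].astype(np.uint8); print(d['confidence'])
q=cv2.boxPoints(cv2.minAreaRect(cv2.findNonZero(m))); P=np.array([ray('top',u,v,.03) for u,v in q]); print(P.round(3),P.mean(0))"
```

```text
time: 19.7
ee_pos: [0.4572, 0.3242, 0.4395]
orientation: [-1.592, 0.227, -0.266]
contact_force: [-0.3, 1.1, -0.3]
grip_width: 0.0196
t 19.7 p [0.4572 0.3242 0.4395] R [[0.951, 0.019, 0.308], [-0.307, -0.039, 0.951], [0.03, -0.999, -0.031]] F [-0.3  1.1 -0.3] w 0.0196 q6 0.811
rack top 0.86 px 437 203 w [ 0.4911 -0.3205  0.    ]
rack top 0.6 px 232 209 w [0.4592 0.3119 0.    ]
tray top 0.81 px 333 178 w [0.5622 0.0035 0.    ]
tray top 0.3 px 330 175 w [0.5708 0.0116 0.    ]
0.78
[[ 0.482 -0.202  0.03 ]
 [ 0.561 -0.227  0.03 ]
 [ 0.504 -0.417  0.03 ]
 [ 0.425 -0.391  0.03 ]] [ 0.49316189 -0.30932957  0.03      ]
```

```bash
python3 -m inch '[[[1,0.2,-3,0,0],[1,0.4,-6,0,0],[1,0.4,-6,0,0],[1,0.4,-6,0,0],[1,0.4,-6,0,0],[1,0.4,-6,0,0],[1,0.4,-6,0,0],[1,0.4,-6,0,0],[1,0.4,-6,0,0],[1,0.3,-3,0,0],[1,0,0,0,0],[1,0,0,0,0]]]' 60
python3 -c "
from h import *
im,c=go('pocket1',.005); go('rack',0)
for n in '1234':
  print([(round(d['confidence'],2),(d['position']*np.array([640,400])).round().tolist()) for d in finder.landmark_of('pocket'+n,'wrist')])
cv2.imwrite('pics/w8.png',im[:,:,::-1]); np.save('c8.npy',np.array([c[0],c[1],c[2],*c[3],*c[4].ravel()]))"
```

```text
time: 21.4
ee_pos: [0.4908, -0.2324, 0.4227]
orientation: [-1.595, 0.245, -0.244]
contact_force: [-1.3, -0.1, -0.5]
grip_width: 0.0198
t 21.4 p [ 0.4908 -0.2324  0.4227] R [[0.952, -0.007, 0.305], [-0.305, -0.037, 0.952], [0.005, -0.999, -0.038]] F [-1.3 -0.1 -0.5] w 0.0198 q6 -0.256
heading -17.8 grasp [ 0.4897 -0.2384  0.2628] tip px [323. 271.]
pocket1 0.68 [336. 149.] [ 0.5054 -0.2455  0.005 ] shift cm [ 1.57 -0.71]
pocket1 0.67 [334. 221.] [ 0.4769 -0.3309  0.005 ] shift cm [-1.28 -9.26]
t 21.5 p [ 0.4909 -0.2319  0.4231] R [[0.953, -0.006, 0.304], [-0.304, -0.038, 0.952], [0.006, -0.999, -0.038]] F [-0.1  0.8 -1.1] w 0.0199 q6 -0.256
heading -17.7 grasp [ 0.4899 -0.2379  0.2632] tip px [323. 271.]
rack 0.79 [336. 202.] [ 0.4865 -0.3092  0.    ] shift cm [-0.35 -7.12]
[(0.76, [337.0, 150.0]), (0.72, [336.0, 204.0]), (0.68, [337.0, 222.0]), (0.65, [333.0, 187.0])]
[(0.76, [337.0, 150.0]), (0.72, [336.0, 204.0]), (0.68, [337.0, 222.0]), (0.65, [333.0, 187.0])]
[(0.76, [337.0, 150.0]), (0.72, [336.0, 204.0]), (0.68, [337.0, 222.0]), (0.65, [333.0, 187.0])]
[(0.76, [337.0, 150.0]), (0.72, [336.0, 204.0]), (0.68, [337.0, 222.0]), (0.65, [333.0, 187.0])]
```

View pics/w8.png

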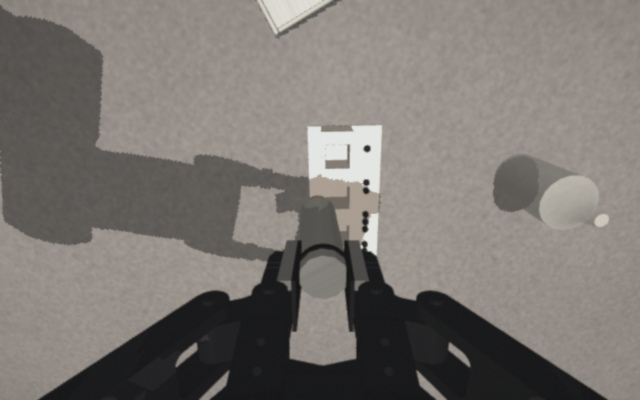

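```bash
python3 -c "
from h import *
v=np.load('c8.npy');c=(v[0],v[1],v[2],v[3:6],v[6:].reshape(3,3))
print('top',ray('',337,156,.045,c),'floor',ray('',336.5,150,.005,c))
b=[ray('',367,149,.012,c),ray('',366,186.5,.012,c),ray('',365,221.5,.012,c)]; print(np.round(b,4),np.degrees(np.arctan2(*(b[0]-b[2])[[1,0]])),np.linalg.norm(b[0]-b[2])/2)
im=cv2.cvtColor(cv2.imread('pics/w8.png'),6); 
for x in (330,337,344): print(x,im[120:185,x].tolist())
for y in (152,158): print(y,im[y,300:390].tolist())
"
```

```text
top [ 0.50485398 -0.24371913  0.045     ] floor [ 0.505367   -0.24629504  0.005     ]
[[ 0.5388 -0.2542  0.012 ]
 [ 0.5259 -0.2972  0.012 ]
 [ 0.5129 -0.3404  0.012 ]] 73.24287673257365 0.04498008879474035
330 [154, 153, 151, 149, 147, 137, 128, 125, 124, 124, 127, 159, 217, 228, 229, 229, 229, 229, 229, 229, 229, 229, 229, 228, 227, 228, 229, 229, 229, 229, 229, 229, 229, 229, 229, 229, 229, 229, 229, 218, 164, 129, 125, 125, 125, 125, 125, 125, 157, 217, 228, 229, 229, 229, 229, 229, 229, 229, 221, 185, 164, 162, 162, 161, 161]
337 [157, 156, 157, 157, 154, 141, 128, 125, 125, 125, 132, 170, 218, 228, 229, 229, 229, 229, 229, 229, 229, 229, 229, 229, 228, 229, 229, 229, 229, 229, 229, 229, 229, 229, 229, 229, 229, 229, 225, 203, 152, 127, 125, 125, 125, 125, 125, 133, 172, 219, 229, 229, 229, 229, 229, 229, 229, 229, 221, 186, 164, 161, 161, 161, 161]
344 [152, 155, 157, 158, 153, 133, 125, 124, 125, 125, 132, 169, 219, 228, 229, 229, 229, 229, 229, 229, 229, 229, 229, 224, 215, 223, 228, 229, 229, 229, 229, 229, 229, 229, 229, 229, 229, 229, 225, 200, 150, 127, 125, 125, 125, 124,
[... 305 characters left out ...]
 229, 229, 229, 229, 228, 216, 157, 116, 153, 215, 228, 229, 229, 229, 229, 229, 229, 229, 229, 229, 229, 229, 226, 219, 203, 169, 165, 189, 215, 226, 229, 229, 229, 229, 229, 229, 229, 229, 226, 211, 168, 152, 151, 151, 151, 150, 149, 149, 150]
158 [154, 156, 156, 154, 151, 151, 151, 160, 190, 223, 229, 229, 229, 229, 229, 229, 229, 229, 229, 229, 228, 228, 229, 229, 228, 226, 228, 229, 229, 229, 229, 228, 226, 226, 225, 225, 225, 225, 225, 225, 225, 225, 225, 225, 225, 222, 209, 154, 116, 156, 218, 229, 229, 229, 229, 229, 229, 229, 229, 229, 229, 229, 229, 229, 229, 229, 229, 229, 229, 229, 229, 229, 229, 229, 229, 229, 229, 229, 229, 223, 198, 162, 149, 147, 148, 148, 148, 148, 148, 148]
```

```bash
python3 -m inch '[[[1,0.7,-0.4,-1,1],[1,0.8,-0.3,-2.5,0],[1,0,0,-3,0],[1,0,0,-3,0],[1,0,0,-2.3,0],[1,0,0,-1,0],[1,0,0,0,0],[1,0,0,0,0]]]' 60
cat >> h.py <<'E'
def at(x,y):
    s=st(); M=R.from_rotvec(s['orientation']).as_matrix(); g=s['ee_pos']+.16*M[:,1]
    print('heading',np.degrees(np.arctan2(M[1,0],M[0,0])).round(1),'shift cm',((np.array([x,y])-g[:2])*100).round(2),'t',round(s['time'],1))
E
python3 -c "
from h import *
at(.505,-.245); c=cam('wrist'); im=save('wrist','w9')
print('opening px',[proj('',np.array([.505,-.245,.045])+.013*(a*np.array([.957,-.289,0])+b*np.array([.289,.957,0])),c).round().tolist() for a,b in((-1,-1),(1,-1),(1,1),(-1,1))])"
```

```text
time: 22.8
ee_pos: [0.5084, -0.2398, 0.2899]
orientation: [-1.599, 0.222, -0.229]
contact_force: [0.3, 0.4, -0.3]
grip_width: 0.0195
t 22.8 p [ 0.5084 -0.2398  0.2899] R [[0.959, -0.002, 0.282], [-0.282, -0.04, 0.959], [0.01, -0.999, -0.039]] F [ 0.3  0.4 -0.3] w 0.0195 q6 -0.261
heading -16.4 shift cm [-0.31  0.12] t 22.8
opening px [[297.0, 218.0], [336.0, 218.0], [336.0, 182.0], [297.0, 182.0]]
```

```bash
python3 -m inch '[[[1,-0.3,0.1,0,0],[1,0,0,0,0],[1,0,0,0,0]]]' 60
python3 -c "
from h import *
at(.505,-.245); go('pocket1',.005)
c=cam('wrist'); im=cv2.cvtColor(eyes.grab_frame('wrist'),7)
p=proj('',[.505,-.245,.045],c).round().astype(int); print(p)
cv2.imwrite('pics/w10.png',im[:400,:])
print(im[p[1],p[0]-40:p[0]+40:2].tolist()); print(im[p[1]-20,p[0]-40:p[0]+40:2].tolist()); print(im[p[1]-16,p[0]-40:p[0]+40:2].tolist())
print(im[p[1]-40:p[1]+30:2,p[0]+16].tolist()); print(im[p[1]-40:p[1]+30:2,p[0]-16].tolist())"
```

```text
time: 23.22
ee_pos: [0.5054, -0.2389, 0.2918]
orientation: [-1.601, 0.22, -0.231]
contact_force: [-0.2, -0.2, -0.7]
grip_width: 0.0198
t 23.23 p [ 0.5054 -0.2389  0.2918] R [[0.959, 0.001, 0.282], [-0.282, -0.042, 0.959], [0.013, -0.999, -0.04]] F [-0.2 -0.2 -0.7] w 0.0198 q6 -0.263
heading -16.4 shift cm [-0.06  0.06] t 23.2
t 23.23 p [ 0.5054 -0.2389  0.2918] R [[0.959, 0.001, 0.282], [-0.282, -0.042, 0.959], [0.013, -0.999, -0.04]] F [-0.2 -0.2 -0.7] w 0.0198 q6 -0.263
heading -16.4 grasp [ 0.5056 -0.2456  0.1319] tip px [323. 271.]
pocket1 0.7 [320. 185.] [ 0.5045 -0.248   0.005 ] shift cm [-0.11 -0.24]
[320 199]
[155, 163, 163, 163, 163, 162, 162, 166, 215, 221, 166, 97, 104, 103, 98, 96, 100, 101, 102, 101, 99, 98, 98, 91, 98, 104, 104, 104, 101, 114, 157, 161, 174, 161, 161, 160, 161, 160, 160, 160]
[229, 230, 230, 230, 230, 230, 230, 230, 230, 229, 220, 217, 224, 230, 230, 230, 230, 230, 230, 230, 230, 230, 230, 230, 230, 230, 230, 229, 221, 219, 228, 230, 230, 230, 230, 230, 230, 230, 230, 229]
[228, 230, 230, 230, 230, 230, 230, 229, 230, 229, 173, 138, 225, 230, 229, 230, 230, 230, 229, 229, 230, 230, 230, 230, 230, 229, 230, 228, 156, 119, 221, 230, 230, 230, 230, 230, 230, 230, 230, 227]
[129, 218, 230, 230, 230, 230, 230, 230, 230, 230, 221, 152, 156, 158, 157, 128, 115, 114, 112, 101, 101, 102, 103, 103, 103, 104, 102, 100, 103, 117, 102, 91, 83, 80, 80]
[126, 220, 230, 230, 230, 230, 230, 229, 229, 230, 224, 217, 225, 222, 216, 185, 163, 155, 148, 106, 104, 103, 92, 83, 83, 83, 83, 83, 83, 84, 83, 83, 83, 83, 84]
```

```bash
python3 -m inch '[[[1,0,0,-0.8,0],[1,0,0,-1.2,0],[1,0,0,-1.2,0],[1,0,0,-0.8,0],[1,0,0,-0.4,0],[1,0,0,0,0]]]' 60
python3 -c "
from h import *
at(.505,-.245)"
```

```text
time: 24.12
ee_pos: [0.506, -0.2383, 0.246]
orientation: [-1.6, 0.218, -0.233]
contact_force: [-0.0, -0.1, -0.5]
grip_width: 0.0198
t 24.12 p [ 0.506  -0.2383  0.246 ] R [[0.959, 0.004, 0.282], [-0.282, -0.042, 0.959], [0.015, -0.999, -0.039]] F [-0.  -0.1 -0.5] w 0.0198 q6 -0.257
heading -16.4 shift cm [-0.16  0.  ] t 24.1
```

```bash
python3 -m inch '[[[1,-0.1,0,-0.2,0],[1,0,0,-0.2,0],[1,0,0,-0.2,0],[1,0,0,0,0]]]' 60
python3 -c "
from h import *
at(.505,-.245)"
```

```text
time: 24.62
ee_pos: [0.5051, -0.2382, 0.2419]
orientation: [-1.601, 0.217, -0.234]
contact_force: [-0.3, 1.7, -0.8]
grip_width: 0.0195
t 24.62 p [ 0.5051 -0.2382  0.2419] R [[0.959, 0.005, 0.282], [-0.282, -0.043, 0.959], [0.017, -0.999, -0.04]] F [-0.3  1.7 -0.8] w 0.0195 q6 -0.258
heading -16.4 shift cm [-0.09  0.01] t 24.6
```

```bash
python3 -m inch '[[[0.6,0,0,0,0],[0.3,0,0,0,0],[0,0,0,0,0],[0,0,0,0,0],[0,0,0,1,0],[0,0,0,3,0],[0,0,0,5,0],[-0.4,0,0,5,0],[-0.4,-0.4,1,2,8],[-0.4,-0.9,5.5,0,9],[-0.4,-0.9,5.5,0,9],[-0.4,-0.9,5.5,0,9],[-0.4,-0.9,5.5,0,9],[-0.4,-0.9,5.5,0,9],[-0.4,-0.9,5.5,0,9],[-0.4,-0.9,5.5,0,9],[-0.4,-0.9,5.5,0,9],[-0.4,-0.9,4.5,0,8],[-0.4,-0.5,2,0,0],[-0.4,0,0,0,0]]]' 60
python3 -c "
from h import *
at(.4174,.2947)
im,c=go('hotend2_mid',.099); cv2.imwrite('pics/w11.png',im[:,:,::-1])"
```

```text
time: 27.12
ee_pos: [0.407, 0.2911, 0.4194]
orientation: [-1.349, -1.06, 0.962]
contact_force: [-0.0, 0.0, -0.9]
grip_width: 0.0604
t 27.12 p [0.407  0.2911 0.4194] R [[0.266, 0.061, -0.962], [0.963, 0.016, 0.268], [0.032, -0.998, -0.054]] F [-0.   0.  -0.9] w 0.0604 q6 -0.825
heading 74.6 shift cm [0.07 0.1 ] t 27.1
t 27.12 p [0.407  0.2911 0.4194] R [[0.266, 0.061, -0.962], [0.963, 0.016, 0.268], [0.032, -0.998, -0.054]] F [-0.   0.  -0.9] w 0.0604 q6 -0.825
heading 74.6 grasp [0.4167 0.2937 0.2597] tip px [325. 274.]
hotend2_mid 0.72 [318. 167.] [0.415  0.2942 0.099 ] shift cm [-0.17  0.05]
```

```bash
python3 -m inch '[[[-0.4,0,0.1,-2,-2],[-0.4,0,0,-3,0],[-0.4,0,0,-3,0],[-0.4,0,0,-2,0],[-0.4,0,0,-0.8,0],[-0.4,0,0,0,0],[-0.4,0,0,0,0]]]' 60
python3 -c "
from h import *
at(.4165,.2945)
im,c=go('hotend2_mid',.099); cv2.imwrite('pics/w12.png',im[:,:,::-1])"
```

```text
time: 28.1
ee_pos: [0.4104, 0.2842, 0.3119]
orientation: [-1.372, -1.027, 0.922]
contact_force: [-0.3, 0.8, 0.7]
grip_width: 0.0597
t 28.1 p [0.4104 0.2842 0.3119] R [[0.313, 0.067, -0.947], [0.949, 0.014, 0.314], [0.034, -0.998, -0.06]] F [-0.3  0.8  0.7] w 0.0597 q6 -0.783
heading 71.8 shift cm [-0.47  0.81] t 28.1
t 28.1 p [0.4104 0.2842 0.3119] R [[0.313, 0.067, -0.947], [0.949, 0.014, 0.314], [0.034, -0.998, -0.06]] F [-0.3  0.8  0.7] w 0.0597 q6 -0.783
heading 71.8 grasp [0.4212 0.2864 0.1522] tip px [325. 273.]
hotend2_mid 0.85 [331. 210.] [0.4167 0.2936 0.099 ] shift cm [-0.45  0.72]
hotend2_mid 0.41 [338. 311.] [0.4863 0.2764 0.099 ] shift cm [ 6.51 -1.  ]
```

```bash
python3 -m inch '[[[-0.4,-0.22,0.38,0,0],[-0.4,-0.2,0.35,0,0],[-0.4,0,0,-0.4,0],[-0.4,0,0,-0.5,0],[-0.4,0,0,-0.3,0],[-0.4,0,0,0,0]]]' 60
python3 -c "
from h import *
at(.4166,.294)"
```

```text
time: 28.95
ee_pos: [0.4056, 0.2925, 0.2997]
orientation: [-1.372, -1.029, 0.922]
contact_force: [-0.2, 0.6, 0.9]
grip_width: 0.0597
t 28.95 p [0.4056 0.2925 0.2997] R [[0.311, 0.069, -0.948], [0.95, 0.015, 0.313], [0.035, -0.998, -0.061]] F [-0.2  0.6  0.9] w 0.0597 q6 -0.763
heading 71.8 shift cm [ 0.   -0.09] t 28.9
```

```bash
python3 -m inch '[[[0.3,0,-0.05,0,0],[1,0,0,0,0],[1,0,0,0,0],[1,0,0,0,0],[1,0,0,0,0],[1,0,0,1,0],[1,0,0,2,0],[1,0,0,3,0],[1,0,0,3,0],[1,0,0,3,0],[1,0,0,2,0],[1,0,0,0,0]]]' 60
python3 -c "
from h import *
at(.4917,-.289)
save('top','t4'); lm('rack','top',0); lm('tray','top',0)
a=cv2.imread('pics/t3.png').astype(int);b=cv2.imread('pics/t4.png').astype(int);d=abs(a-b).max(2)>40
print('rackdiff',d[170:235,395:480].sum(),'tray',d[140:220,295:375].sum())"
```

```text
time: 30.45
ee_pos: [0.4047, 0.2915, 0.4474]
orientation: [-1.372, -1.03, 0.921]
contact_force: [0.0, -0.3, -1.2]
grip_width: 0.0195
t 30.45 p [0.4047 0.2915 0.4474] R [[0.312, 0.07, -0.948], [0.95, 0.016, 0.313], [0.037, -0.997, -0.061]] F [ 0.  -0.3 -1.2] w 0.0195 q6 -0.772
heading 71.8 shift cm [  7.58 -58.3 ] t 30.4
rack top 0.72 px 435 205 w [ 0.4857 -0.3165  0.    ]
tray top 0.77 px 334 177 w [ 0.5661 -0.      0.    ]
tray top 0.55 px 336 109 w [ 0.7832 -0.002   0.    ]
rackdiff 59 tray 0
```

```bash
python3 -m inch '[[[1,0.4,-3,0,-5],[1,0.8,-5.6,0,-9],[1,0.8,-5.6,0,-9],[1,0.8,-5.6,0,-9],[1,0.8,-5.6,0,-9],[1,0.8,-5.6,0,-9],[1,0.8,-5.6,0,-9],[1,0.8,-5.6,0,-9],[1,0.8,-5.6,0,-9],[1,0.8,-5.6,0,-9],[1,0.4,-2,0,-2],[1,0,0,0,0],[1,0,0,0,0]]]' 60
python3 -c "
from h import *
at(.4917,-.289)
c=cam('wrist'); im=save('wrist','w13')
print([(k,proj('',[x,y,.045],c).round().tolist()) for k,x,y in((1,.505,-.245),(2,.4917,-.289))])
print([(round(d['confidence'],2),(d['position']*np.array([640,400])).round().tolist(),ray('',*(d['position']*np.array([640,400])),.005,c).round(4)) for d in finder.landmark_of('pocket2','wrist')])"
```

```text
time: 32.22
ee_pos: [0.4819, -0.2801, 0.4279]
orientation: [-1.599, 0.26, -0.263]
contact_force: [-0.0, -0.1, -1.1]
grip_width: 0.0198
t 32.23 p [ 0.4819 -0.2801  0.4279] R [[0.946, -0.005, 0.325], [-0.325, -0.043, 0.945], [0.009, -0.999, -0.043]] F [-0.  -0.1 -1.1] w 0.0198 q6 -0.314
heading -19.0 shift cm [ 1.07 -0.19] t 32.2
[(1, [330.0, 107.0]), (2, [331.0, 152.0])]
[(0.82, [327.0, 106.0], array([ 0.5025, -0.2469,  0.005 ])), (0.79, [330.0, 182.0], array([ 0.4771, -0.3332,  0.005 ])), (0.78, [329.0, 145.0], array([ 0.4905, -0.2897,  0.005 ])), (0.76, [335.0, 217.0], array([ 0.4681, -0.3785,  0.005 ]))]
```

```bash
python3 -m inch '[[[1,0.5,-0.1,-1,1],[1,0.3,-0.1,-2.5,1],[1,0,0,-3,0],[1,0,0,-3,0],[1,0,0,-2,0],[1,0,0,-0.8,0],[1,0,0,0,0],[1,0,0,0,0]]]' 60
python3 -c "
from h import *
at(.4913,-.2892)"
```

```text
time: 33.33
ee_pos: [0.492, -0.276, 0.3017]
orientation: [-1.605, 0.217, -0.228]
contact_force: [0.6, -0.3, -1.0]
grip_width: 0.0195
t 33.33 p [ 0.492  -0.276   0.3017] R [[0.961, 0.001, 0.278], [-0.277, -0.046, 0.96], [0.013, -0.999, -0.044]] F [ 0.6 -0.3 -1. ] w 0.0195 q6 -0.336
heading -16.1 shift cm [-0.08 -0.59] t 33.3
```

```bash
python3 -m inch '[[[1,-0.05,-0.3,0,0],[1,0,-0.25,0,0],[1,0,0,0,0],[1,0,0,0,0]]]' 60
python3 -c "
from h import *
at(.4913,-.2892)
c=cam('wrist'); im=cv2.cvtColor(save('wrist','w14'),7)
p=proj('',[.4913,-.2892,.045],c).round().astype(int); print(p)
for dy in(-20,-16,-12,0): print(dy,im[p[1]+dy,p[0]-40:p[0]+40:2].tolist())
print(im[p[1]-40:p[1]+10:2,p[0]+14].tolist())"
```

```text
time: 33.83
ee_pos: [0.4918, -0.2823, 0.3037]
orientation: [-1.607, 0.214, -0.231]
contact_force: [0.3, 0.1, -0.8]
grip_width: 0.0192
t 33.83 p [ 0.4918 -0.2823  0.3037] R [[0.961, 0.004, 0.278], [-0.277, -0.048, 0.96], [0.017, -0.999, -0.045]] F [ 0.3  0.1 -0.8] w 0.0192 q6 -0.345
heading -16.1 shift cm [-0.11  0.08] t 33.8
[319 192]
-20 [198, 227, 228, 228, 228, 228, 227, 228, 228, 228, 227, 221, 226, 228, 228, 228, 228, 228, 228, 227, 227, 227, 228, 228, 228, 228, 228, 227, 224, 225, 228, 228, 228, 228, 227, 228, 227, 228, 227, 198]
-16 [190, 227, 228, 228, 228, 228, 228, 228, 227, 228, 217, 116, 178, 227, 227, 228, 228, 227, 227, 228, 228, 227, 228, 228, 228, 228, 228, 219, 123, 166, 228, 227, 228, 228, 228, 228, 228, 228, 228, 227]
-12 [190, 227, 227, 227, 228, 228, 228, 228, 228, 228, 217, 117, 182, 226, 228, 228, 222, 186, 178, 162, 180, 191, 179, 218, 222, 228, 227, 217, 118, 166, 227, 227, 228, 228, 228, 228, 228, 228, 226, 145]
0 [111, 157, 160, 160, 160, 160, 159, 161, 213, 214, 177, 112, 101, 102, 102, 96, 104, 100, 101, 101, 101, 100, 98, 99, 95, 99, 101, 102, 100, 142, 182, 176, 158, 158, 158, 158, 158, 159, 178, 176]
[225, 228, 227, 228, 227, 228, 228, 228, 228, 228, 227, 223, 219, 217, 217, 217, 172, 148, 148, 114, 102, 101, 95, 85, 80]
```

```bash
python3 -m inch '[[[1,-0.1,0.05,-0.8,0],[1,0,0,-1.2,0],[1,0,0,-1.4,0],[1,0,0,-1,0],[1,0,0,-0.5,0],[1,-0.05,0,-0.2,0],[1,0,0,0,0]]]' 60
python3 -c "
from h import *
at(.4913,-.2892)"
```

```text
time: 34.75
ee_pos: [0.4904, -0.2817, 0.2505]
orientation: [-1.607, 0.213, -0.231]
contact_force: [0.2, 1.1, -0.6]
grip_width: 0.0195
t 34.75 p [ 0.4904 -0.2817  0.2505] R [[0.961, 0.005, 0.278], [-0.277, -0.049, 0.96], [0.018, -0.999, -0.046]] F [ 0.2  1.1 -0.6] w 0.0195 q6 -0.34
heading -16.1 shift cm [0.02 0.03] t 34.8
```

```bash
python3 -m inch '[[[0.6,0,0,0,0],[0.3,0,0,0,0],[0,0,0,0,0],[0,0,0,0,0],[0,0,0,1,0],[0,0,0,3,0],[0,0,0,5,0],[-0.4,0,0,5,0],[-0.4,0,1,2.5,6],[-0.4,-0.2,5.7,0,9],[-0.4,-0.2,5.7,0,9],[-0.4,-0.2,5.7,0,9],[-0.4,-0.2,5.7,0,9],[-0.4,-0.2,5.7,0,9],[-0.4,-0.2,5.7,0,9],[-0.4,-0.2,5.7,0,9],[-0.4,-0.2,5.7,0,9],[-0.4,-0.2,5,0,8],[-0.4,0,2,0,0],[-0.4,0,0,0,0]]]' 60
python3 -c "
from h import *
at(.482,.2737)
im,c=go('hotend3_mid',.103); cv2.imwrite('pics/w15.png',im[:,:,::-1])"
```

```text
time: 37.25
ee_pos: [0.466, 0.2706, 0.4329]
orientation: [-1.366, -1.038, 0.937]
contact_force: [-0.8, -0.7, -0.2]
grip_width: 0.0597
t 37.25 p [0.466  0.2706 0.4329] R [[0.296, 0.066, -0.953], [0.955, 0.013, 0.298], [0.032, -0.998, -0.059]] F [-0.8 -0.7 -0.2] w 0.0597 q6 -0.878
heading 72.7 shift cm [0.55 0.1 ] t 37.2
t 37.25 p [0.466  0.2706 0.4329] R [[0.296, 0.066, -0.953], [0.955, 0.013, 0.298], [0.032, -0.998, -0.059]] F [-0.8 -0.7 -0.2] w 0.0597 q6 -0.878
heading 72.7 grasp [0.4765 0.2727 0.2733] tip px [325. 273.]
hotend3_mid 0.6 [326. 169.] [0.4825 0.2784 0.103 ] shift cm [0.59 0.57]
```

```bash
python3 -m inch '[[[-0.4,0.2,0.4,-2,0],[-0.4,0.1,0.4,-3,0],[-0.4,0,0,-3,0],[-0.4,0,0,-2,0],[-0.4,0,0,-0.8,0],[-0.4,0,0,0,0],[-0.4,0,0,0,0]]]' 60
python3 -c "
from h import *
at(.482,.2745)
im,c=go('hotend3_mid',.103); cv2.imwrite('pics/w16.png',im[:,:,::-1])"
```

```text
time: 38.22
ee_pos: [0.4714, 0.2694, 0.3259]
orientation: [-1.375, -1.032, 0.924]
contact_force: [-0.7, 0.2, -0.2]
grip_width: 0.0596
t 38.23 p [0.4714 0.2694 0.3259] R [[0.309, 0.071, -0.948], [0.95, 0.012, 0.311], [0.034, -0.997, -0.064]] F [-0.7  0.2 -0.2] w 0.0596 q6 -0.864
heading 72.0 shift cm [-0.08  0.32] t 38.2
t 38.23 p [0.4714 0.2694 0.3259] R [[0.309, 0.071, -0.948], [0.95, 0.012, 0.311], [0.034, -0.997, -0.064]] F [-0.7  0.2 -0.2] w 0.0596 q6 -0.864
heading 72.0 grasp [0.4828 0.2713 0.1663] tip px [325. 273.]
```

```bash
python3 -m inch '[[[-0.4,-0.1,0.2,-0.3,0],[-0.4,0,0,-0.6,0],[-0.4,0,0,-0.5,0],[-0.4,0,0,-0.3,0],[-0.4,0,0,0,0]]]' 60
python3 -c "
from h import *
at(.4817,.2737)
im,c=go('hotend3_mid',.103); cv2.imwrite('pics/w17.png',im[:,:,::-1]);print(proj('',[.4817,.2737,.151],c))"
```

```text
time: 38.95
ee_pos: [0.4701, 0.272, 0.3083]
orientation: [-1.374, -1.034, 0.923]
contact_force: [-0.2, 0.4, 0.0]
grip_width: 0.0599
t 38.95 p [0.4701 0.272  0.3083] R [[0.308, 0.073, -0.949], [0.951, 0.013, 0.31], [0.035, -0.997, -0.065]] F [-0.2  0.4  0. ] w 0.0599 q6 -0.859
heading 72.0 shift cm [ 0.   -0.04] t 39.0
t 38.95 p [0.4701 0.272  0.3083] R [[0.308, 0.073, -0.949], [0.951, 0.013, 0.31], [0.035, -0.997, -0.065]] F [-0.2  0.4  0. ] w 0.0599 q6 -0.859
heading 72.0 grasp [0.4817 0.2741 0.1487] tip px [325. 273.]
hotend3_mid 0.68 [325. 225.] [0.4817 0.2761 0.103 ] shift cm [-0.   0.2]
[324.40860772 276.83459734]
```

View pics/w17.png

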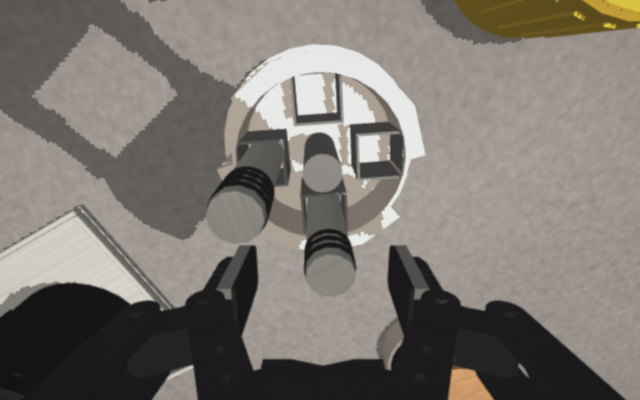

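```bash
python3 -m inch '[[[0.3,0,0.1,0,0],[1,0,0,0,0],[1,0,0,0,0],[1,0,0,0,0],[1,0,0,0,0]]]' 60
python3 -m inch '[[[1,0,0,1,0],[1,0,0,2,0],[1,0,0,3,0],[1,0,0,3,0],[1,0,0,3,0],[1,0,0,2,0],[1,0,0,0,0]]]' 60
python3 -c "
from h import *
at(.478,-.333)
save('top','t5'); lm('tray','top',0)
a=cv2.imread('pics/t4.png').astype(int);b=cv2.imread('pics/t5.png').astype(int);d=abs(a-b).max(2)>40
print('rackdiff',d[170:235,395:480].sum(),'tray',d[140:220,295:375].sum())"
```

```text
time: 39.67
ee_pos: [0.4703, 0.2732, 0.3092]
orientation: [-1.375, -1.035, 0.922]
contact_force: [0.2, 0.2, 0.4]
grip_width: 0.0194
time: 40.55
ee_pos: [0.4692, 0.2727, 0.4564]
orientation: [-1.375, -1.035, 0.922]
contact_force: [0.8, 0.2, -0.4]
grip_width: 0.0192
t 40.55 p [0.4692 0.2727 0.4564] R [[0.308, 0.074, -0.948], [0.951, 0.014, 0.31], [0.036, -0.997, -0.067]] F [ 0.8  0.2 -0.4] w 0.0192 q6 -0.864
heading 72.0 shift cm [ -0.31 -60.79] t 40.5
tray top 0.59 px 332 181 w [0.5535 0.0045 0.    ]
rackdiff 66 tray 231
```

```bash
python3 -m inch '[[[1,0.1,-3,0,-4],[1,0.1,-5.8,0,-9],[1,0.1,-5.8,0,-9],[1,0.1,-5.8,0,-9],[1,0.1,-5.8,0,-9],[1,0.1,-5.8,0,-9],[1,0.1,-5.8,0,-9],[1,0.1,-5.8,0,-9],[1,0.1,-5.8,0,-9],[1,0.1,-5.8,0,-9],[1,0,-2.8,0,-1],[1,0,0,0,0],[1,0,0,0,0]]]' 60
python3 -c "
from h import *
at(.478,-.333)
c=cam('wrist'); im=save('wrist','w18')
print([(k,proj('',[x,y,.045],c).round().tolist()) for k,x,y in((1,.505,-.245),(2,.4917,-.289))])
print([(round(d['confidence'],2),(d['position']*np.array([640,400])).round().tolist(),ray('',*(d['position']*np.array([640,400])),.005,c).round(4)) for d in finder.landmark_of('pocket3','wrist')])"
```

```text
time: 42.28
ee_pos: [0.4738, -0.3248, 0.4355]
orientation: [-1.605, 0.229, -0.233]
contact_force: [-0.4, 0.6, -1.5]
grip_width: 0.0194
t 42.27 p [ 0.4738 -0.3248  0.4355] R [[0.957, -0.005, 0.288], [-0.288, -0.046, 0.956], [0.009, -0.999, -0.045]] F [-0.4  0.6 -1.5] w 0.0194 q6 -0.425
heading -16.8 shift cm [ 0.5  -0.09] t 42.3
[(1, [326.0, 58.0]), (2, [326.0, 107.0])]
[(0.97, [326.0, 142.0], array([ 0.4795, -0.3322,  0.005 ])), (0.8, [327.0, 179.0], array([ 0.4684, -0.3767,  0.005 ])), (0.73, [325.0, 62.0], array([ 0.5044, -0.2468,  0.005 ])), (0.7, [324.0, 99.0], array([ 0.4912, -0.2844,  0.005 ]))]
```

```bash
python3 -m inch '[[[1,0.2,-0.3,-1,0],[1,0.1,-0.3,-2.5,0],[1,0,0,-3,0],[1,0,0,-3,0],[1,0,0,-2,0],[1,0,0,-0.6,0],[1,0,0,0,0],[1,0,0,0,0]]]' 60
python3 -c "
from h import *
at(.4785,-.333)"
```

```text
time: 43.38
ee_pos: [0.4787, -0.3249, 0.3114]
orientation: [-1.607, 0.219, -0.228]
contact_force: [0.3, 0.2, -0.4]
grip_width: 0.0192
t 43.38 p [ 0.4787 -0.3249  0.3114] R [[0.96, -0.001, 0.279], [-0.279, -0.048, 0.959], [0.013, -0.999, -0.047]] F [ 0.3  0.2 -0.4] w 0.0192 q6 -0.418
heading -16.2 shift cm [-0.01 -0.04] t 43.4
```

Well aligned; insert.

```bash
python3 -m inch '[[[1,0,-0.05,-0.8,0],[1,0,0,-1.2,0],[1,0,0,-1.4,0],[1,0,0,-1,0],[1,0,0,-0.4,0],[1,0,0,-0.2,0],[1,0,0,0,0]]]' 60
python3 -c "
from h import *
at(.4785,-.333)"
```

```text
time: 44.25
ee_pos: [0.4789, -0.3257, 0.2596]
orientation: [-1.609, 0.217, -0.23]
contact_force: [0.5, -0.2, -0.4]
grip_width: 0.0196
t 44.25 p [ 0.4789 -0.3257  0.2596] R [[0.96, 0.002, 0.279], [-0.279, -0.051, 0.959], [0.016, -0.999, -0.048]] F [ 0.5 -0.2 -0.4] w 0.0196 q6 -0.412
heading -16.2 shift cm [-0.07  0.08] t 44.2
```

```bash
python3 -m inch '[[[0.6,0,0,0,0],[0.3,0,0,0,0],[0,0,0,0,0],[0,0,0,0,0],[0,0,0,1,0],[0,0,0,3,0],[0,0,0,5,0],[-0.4,0,0,5,0],[-0.4,0,1,2,0],[-0.4,-0.4,5.8,0,0],[-0.4,-0.4,5.8,0,0],[-0.4,-0.4,5.8,0,0],[-0.4,-0.4,5.8,0,0],[-0.4,-0.4,5.8,0,0],[-0.4,-0.4,5.8,0,0],[-0.4,-0.4,5.8,0,0],[-0.4,-0.4,5.8,0,0],[-0.4,-0.4,5.8,0,0],[-0.4,0,3,0,-1],[-0.4,0,0,0,0]]]' 60
python3 -c "
from h import *
at(.4385,.2517)
im,c=go('hotend4_mid',.107); cv2.imwrite('pics/w19.png',im[:,:,::-1])"
```

```text
time: 46.75
ee_pos: [0.4357, 0.2534, 0.438]
orientation: [-1.608, 0.218, -0.262]
contact_force: [-0.8, -1.0, -0.0]
grip_width: 0.0601
t 46.75 p [0.4357 0.2534 0.438 ] R [[0.954, 0.02, 0.299], [-0.298, -0.054, 0.953], [0.035, -0.998, -0.045]] F [-0.8 -1.  -0. ] w 0.0601 q6 0.707
heading -17.3 shift cm [-0.04  0.69] t 46.8
t 46.75 p [0.4357 0.2534 0.438 ] R [[0.954, 0.02, 0.299], [-0.298, -0.054, 0.953], [0.035, -0.998, -0.045]] F [-0.8 -1.  -0. ] w 0.0601 q6 0.707
heading -17.3 grasp [0.4389 0.2448 0.2783] tip px [323. 271.]
hotend4_mid 0.78 [316. 159.] [0.4406 0.2508 0.107 ] shift cm [0.17 0.6 ]
```

```bash
python3 -m inch '[[[-0.4,0,0.4,-2,0],[-0.4,0,0.3,-3,0],[-0.4,0,0,-3,0],[-0.4,0,0,-1.5,0],[-0.4,0,0,-0.6,0],[-0.4,0,0,0,0],[-0.4,0,0,0,0]]]' 60
python3 -c "
from h import *
at(.439,.2517)
im,c=go('hotend4_mid',.107); cv2.imwrite('pics/w20.png',im[:,:,::-1])"
```

```text
time: 47.72
ee_pos: [0.4378, 0.2508, 0.338]
orientation: [-1.606, 0.223, -0.276]
contact_force: [-0.1, -0.9, 0.3]
grip_width: 0.0597
t 47.73 p [0.4378 0.2508 0.338 ] R [[0.95, 0.025, 0.311], [-0.309, -0.054, 0.949], [0.04, -0.998, -0.044]] F [-0.1 -0.9  0.3] w 0.0597 q6 0.732
heading -18.0 shift cm [-0.28  0.96] t 47.7
t 47.73 p [0.4378 0.2508 0.338 ] R [[0.95, 0.025, 0.311], [-0.309, -0.054, 0.949], [0.04, -0.998, -0.044]] F [-0.1 -0.9  0.3] w 0.0597 q6 0.732
heading -18.0 grasp [0.4418 0.2421 0.1782] tip px [323. 271.]
hotend4_mid 0.96 [316. 195.] [0.443  0.2509 0.107 ] shift cm [0.12 0.88]
```

```bash
python3 -m inch '[[[-0.4,-0.1,0.5,0,0],[-0.4,0,0.4,0,0],[-0.4,0,0,0,0],[-0.4,0,0.1,-0.6,0],[-0.4,0,0.05,-0.7,0],[-0.4,0,0,-0.6,0],[-0.4,0,0,-0.2,0],[-0.4,0,0,0,0]]]' 60
python3 -c "
from h import *
at(.44,.2513)
im,c=go('hotend4_mid',.107); cv2.imwrite('pics/w21.png',im[:,:,::-1]);print(proj('',[.44,.2513,.159],c),proj('',[.4385,.2517,.159],c))
g=cv2.cvtColor(im,7)
for y in (262,270,278): print(y,g[y,285:360:3].tolist())
print(g[240:310:3,322].tolist())"
```

```text
time: 48.82
ee_pos: [0.4365, 0.2626, 0.3156]
orientation: [-1.606, 0.222, -0.275]
contact_force: [0.4, -0.5, -0.6]
grip_width: 0.0597
t 48.83 p [0.4365 0.2626 0.3156] R [[0.95, 0.025, 0.31], [-0.308, -0.054, 0.95], [0.041, -0.998, -0.044]] F [ 0.4 -0.5 -0.6] w 0.0597 q6 0.757
heading -18.0 shift cm [-0.05 -0.26] t 48.8
t 48.83 p [0.4365 0.2626 0.3156] R [[0.95, 0.025, 0.31], [-0.308, -0.054, 0.95], [0.041, -0.998, -0.044]] F [ 0.4 -0.5 -0.6] w 0.0597 q6 0.757
heading -18.0 grasp [0.4405 0.2539 0.1559] tip px [323. 271.]
hotend4_mid 0.78 [323. 228.] [0.4414 0.2504 0.107 ] shift cm [ 0.09 -0.35]
[323.91946673 280.28686889] [320.27973407 280.53638608]
262 [90, 91, 91, 92, 91, 50, 39, 84, 94, 127, 135, 135, 133, 131, 131, 130, 130, 130, 128, 122, 87, 70, 64, 89, 88]
270 [95, 94, 93, 92, 91, 48, 88, 130, 132, 130, 128, 128, 128, 131, 132, 133, 133, 131, 128, 128, 128, 126, 62, 91, 90]
278 [92, 90, 92, 88, 87, 82, 128, 133, 131, 129, 130, 129, 129, 128, 130, 131, 131, 131, 129, 128, 126, 125, 103, 90, 90]
[25, 69, 21, 43, 84, 85, 129, 134, 131, 129, 129, 133, 129, 129, 131, 126, 128, 126, 127, 123, 88, 90, 92, 91]
```

```bash
python3 -m inch '[[[-0.4,0.05,-0.2,0,0],[0.3,0,0,0,0],[1,0,0,0,0],[1,0,0,0,0],[1,0,0,0,0],[1,0,0,0,0]]]' 60
python3 -c "from h import *; at(.441,.252)"
python3 -m inch '[[[1,0,0,1,0],[1,0,0,2,0],[1,0,0,3,0],[1,0,0,3,0],[1,0,0,3,0],[1,0,0,2,0],[1,0,0,0,0]]]' 60
python3 -c "
from h import *
at(.465,-.377)
save('top','t6'); lm('tray','top',0); lm('cap','top',.005,1)
a=cv2.imread('pics/t3.png').astype(int);b=cv2.imread('pics/t6.png').astype(int);d=abs(a-b).max(2)>40
print('rackdiff',d[170:235,395:480].sum(),'tray',d[140:220,295:375].sum())"
```

```text
time: 49.68
ee_pos: [0.4371, 0.2606, 0.3167]
orientation: [-1.605, 0.221, -0.276]
contact_force: [-0.3, 1.3, 0.6]
grip_width: 0.0198
t 49.67 p [0.4371 0.2606 0.3167] R [[0.95, 0.027, 0.31], [-0.308, -0.053, 0.95], [0.042, -0.998, -0.042]] F [-0.3  1.3  0.6] w 0.0198 q6 0.753
heading -18.0 shift cm [-0.04 -0.  ] t 49.7
time: 50.55
ee_pos: [0.4363, 0.26, 0.4635]
orientation: [-1.605, 0.22, -0.277]
contact_force: [0.4, 0.3, -1.9]
grip_width: 0.0193
t 50.55 p [0.4363 0.26   0.4635] R [[0.95, 0.028, 0.31], [-0.308, -0.053, 0.95], [0.043, -0.998, -0.042]] F [ 0.4  0.3 -1.9] w 0.0193 q6 0.728
heading -18.0 shift cm [  2.43 -62.85] t 50.5
tray top 0.76 px 333 189 w [0.5275 0.0025 0.    ]
tray top 0.7 px 440 133 w [ 0.714 -0.333  0.   ]
cap top 0.96 px 254 273 w [0.2673 0.238  0.005 ]
rackdiff 200 tray 2199
```

```bash
python3 -m inch '[[[1,0.2,-3,0,0],[1,0.3,-6,0,0],[1,0.3,-6,0,0],[1,0.3,-6,0,0],[1,0.3,-6,0,0],[1,0.3,-6,0,0],[1,0.3,-6,0,0],[1,0.3,-6,0,0],[1,0.3,-6,0,0],[1,0.3,-6,0,0],[1,0,-4,0,1],[1,0,0,0,0],[1,0,0,0,0]]]' 60
python3 -c "
from h import *
at(.4665,-.3775)
c=cam('wrist'); im=save('wrist','w22')
print([(round(d['confidence'],2),(d['position']*np.array([640,400])).round().tolist(),ray('',*(d['position']*np.array([640,400])),.005,c).round(4)) for d in finder.landmark_of('pocket4','wrist')])
for k in '123':lm('hotend%s_mid'%k,'wrist',.005+.036+.004*int(k),1,c)"
```

```text
time: 52.32
ee_pos: [0.4607, -0.3693, 0.4429]
orientation: [-1.602, 0.227, -0.236]
contact_force: [-0.4, -0.3, -0.4]
grip_width: 0.0192
t 52.33 p [ 0.4607 -0.3693  0.4429] R [[0.957, -0.001, 0.29], [-0.289, -0.044, 0.956], [0.012, -0.999, -0.042]] F [-0.4 -0.3 -0.4] w 0.0192 q6 -0.499
heading -16.8 shift cm [ 0.59 -0.12] t 52.3
[(0.93, [322.0, 60.0], array([ 0.49  , -0.2878,  0.005 ])), (0.93, [325.0, 144.0], array([ 0.4662, -0.3786,  0.005 ])), (0.75, [322.0, 15.0], array([ 0.5034, -0.2452,  0.005 ])), (0.64, [322.0, 101.0], array([ 0.4776, -0.3304,  0.005 ]))]
hotend1_mid wrist 0.76 px 323 10 w [ 0.5029 -0.246   0.045 ]
hotend3_mid wrist 0.82 px 325 109 w [ 0.4789 -0.3347  0.053 ]
```

```bash
python3 -m inch '[[[1,0.2,-0.3,-1,0],[1,0.1,-0.3,-2.5,0],[1,0,0,-3,0],[1,0,0,-3,0],[1,0,0,-2,0],[1,0,0,-0.5,0],[1,0,0,0,0],[1,0,0,0,0]]]' 60
python3 -c "
from h import *
at(.4655,-.3778)"
```

```text
time: 53.58
ee_pos: [0.4653, -0.372, 0.3209]
orientation: [-1.606, 0.219, -0.236]
contact_force: [0.2, 0.5, -1.0]
grip_width: 0.0197
t 53.58 p [ 0.4653 -0.372   0.3209] R [[0.959, 0.004, 0.284], [-0.284, -0.048, 0.958], [0.018, -0.999, -0.045]] F [ 0.2  0.5 -1. ] w 0.0197 q6 -0.493
heading -16.5 shift cm [-0.05  0.2 ] t 53.6
```

```bash
python3 -m inch '[[[1,-0.05,0.15,-0.8,0],[1,0,0,-1.2,0],[1,0,0,-1.4,0],[1,0,0,-1.1,0],[1,0,0,-0.5,0],[1,0,0,-0.2,0],[1,0,0,0,0]]]' 60
python3 -c "
from h import *
at(.4655,-.3778)"
```

```text
time: 54.45
ee_pos: [0.465, -0.3704, 0.2671]
orientation: [-1.608, 0.217, -0.238]
contact_force: [-0.1, -0.1, -0.4]
grip_width: 0.0197
t 54.45 p [ 0.465  -0.3704  0.2671] R [[0.959, 0.007, 0.284], [-0.283, -0.05, 0.958], [0.021, -0.999, -0.046]] F [-0.1 -0.1 -0.4] w 0.0197 q6 -0.487
heading -16.5 shift cm [-0.06  0.06] t 54.5
```

```bash
python3 -m inch '[[[0.6,0,0,0,0],[0.3,0,0,0,0],[0,0,0,0,0],[0,0,0,0,0],[0,0,0,1,0],[0,0,0,3,0],[0,0,0,5,0],[-0.4,0,0,5,0],[-0.4,-2,-1,3,0],[-0.4,-3,-2,0,0],[-0.4,-3,-2,0,0],[-0.4,-2,-1,0,0],[-0.4,0,0,0,0]]]' 60
python3 -c "
from h import *
st(); t=save('top','t7')[:,:,::-1]; s=save('scene','s7')[:,:,::-1]; w=save('wrist','w23')[:,:,::-1]
a=cv2.resize(t[130:250,200:480],(800,343),interpolation=2)
b=cv2.resize(s[190:275,170:360],(570,255),interpolation=2)
e=cv2.resize(w[0:255,:],(230,255),interpolation=cv2.INTER_AREA)
cv2.imwrite('pics/fin.png',np.vstack([a,np.hstack([b,e])]))
lm('tray','top',0);lm('cap','top',.005,3)
for k in '1234': lm('hotend%s_mid'%k,'scene',.005+.036+.004*int(k),1); lm('hotend%s_mid'%k,'top',.005+.036+.004*int(k),1)
"
```

```text
time: 56.08
ee_pos: [0.3614, -0.4304, 0.4515]
orientation: [-1.617, 0.21, -0.244]
contact_force: [0.5, -0.9, -0.6]
grip_width: 0.06
t 56.08 p [ 0.3614 -0.4304  0.4515] R [[0.959, 0.013, 0.283], [-0.282, -0.06, 0.958], [0.029, -0.998, -0.054]] F [ 0.5 -0.9 -0.6] w 0.06 q6 -0.713
tray top 0.71 px 334 188 w [ 0.5314 -0.0008  0.    ]
tray top 0.21 px 441 208 w [ 0.4768 -0.334   0.    ]
cap top 0.9 px 175 237 w [0.3699 0.4813 0.005 ]
cap top 0.72 px 334 181 w [ 0.5528 -0.0006  0.005 ]
cap top 0.69 px 250 272 w [0.2703 0.2494 0.005 ]
hotend1_mid scene 0.62 px 239 242 w [ 0.508  -0.2325  0.045 ]
hotend1_mid top 0.42 px 415 196 w [ 0.5078 -0.2452  0.045 ]
hotend2_mid scene 0.66 px 226 242 w [ 0.4894 -0.2717  0.049 ]
hotend2_mid top 0.58 px 433 203 w [ 0.4894 -0.2984  0.049 ]
hotend3_mid scene 0.68 px 210 248 w [ 0.4967 -0.325   0.053 ]
hotend3_mid top 0.67 px 447 205 w [ 0.4828 -0.3379  0.053 ]
hotend4_mid scene 0.68 px 190 247 w [ 0.4668 -0.3848  0.057 ]
hotend4_mid top 0.53 px 459 213 w [ 0.4594 -0.3727  0.057 ]
```

View pics/fin.png

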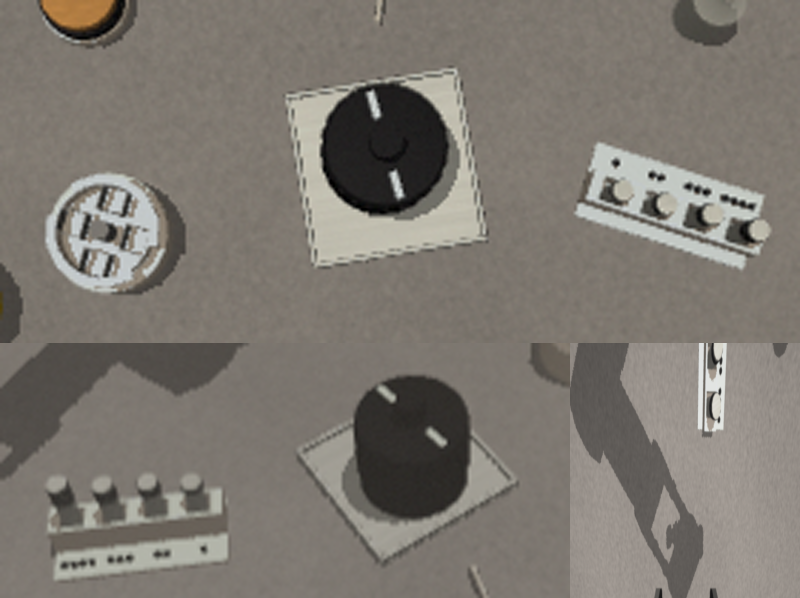

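```bash
python3 -c "
from h import *
c=ray('top',334.75,181.8,.113); t=ray('top',335.3,188.3,.014); print(c,t)
q=[ray('top',200+u*.35,130+v*.35,.014) for u,v in((287,95),(456,68),(487,237),(316,266))]; print(np.round(q,3))
e=q[0]-q[3]; e/=np.linalg.norm(e); d=c-t; d[2]=0; print('along',d@e,'across',d[0]*-e[1]+d[1]*e[0])
for z in(.113,.122): print([ray('top',200+u*.35,130+v*.35,z).round(4).tolist() for u,v in((321,148),(449,148),(385,83),(385,214))])
# scene: predicted cap bottom/top ellipse if flat
for z in(.005,.113):print(z,proj('scene',[c[0],c[1],z]), 'fin', (proj('scene',[c[0],c[1],z])-[170,190])*3+[0,343])
"
```

```text
[0.53836191 0.00167554 0.113     ] [ 0.52949232 -0.00461086  0.014     ]
[[ 0.605  0.104  0.014]
 [ 0.639 -0.078  0.014]
 [ 0.456 -0.114  0.014]
 [ 0.421  0.069  0.014]]
along 0.009900706979871613 across 0.0044904882337341735
[[0.5369, 0.066, 0.113], [0.5398, -0.0627, 0.113], [0.6044, 0.0028, 0.113], [0.4719, 0.0005, 0.113]]
[[0.5359, 0.066, 0.122], [0.5388, -0.0619, 0.122], [0.603, 0.0032, 0.122], [0.4714, 0.0009, 0.122]]
0.005 [307.32805801 232.72025951] fin [411.98417404 471.16077854]
0.113 [306.32266189 213.09154934] fin [408.96798567 412.27464802]
```

```bash
python3 -c "
from h import *
for k,p in((1,(.505,-.245)),(2,(.4913,-.289)),(3,(.4785,-.333)),(4,(.4655,-.3778))):
    q=proj('scene',[*p,.005+.072+.008*k]); b=proj('top',[*p,.005+.072+.008*k]); print(k,((q-[170,190])*3+[0,343]).round(),((b-[200,130])/.35).round())
"
```

```text
1 [189. 481.] [624. 189.]
2 [145. 481.] [669. 202.]
3 [100. 482.] [714. 215.]
4 [ 54. 483.] [761. 229.]
```

```bash
python3 -c "
from h import *
print(r.hand_in())"
```

```text
the job is handed in; nothing more can be done
None
```

I opened the tub by pressing the cap fully down, turning it about 69° anticlockwise and lifting it off, and set the cap open side down in the tray. All four cartridges were there. I moved them in order 1 to 4 into the pockets with the matching number of bumps. I handed in with about 56 s on the clock, and no verdict came back.

- **Last checks:** In the last pictures the cartridge tops lie within about 2 pixels of where fully seated cartridges should appear in both fixed cameras. The tub looks empty, and the bottle and tape rolls look unmoved. Only the screwdriver's tip was in that view, so I did not fully recheck it.
- **Disagreement – tray:** It moved about 3 cm between my checks around 40 s and 50 s, while the arm was not near it. The cap is still in it, flat and about 1 cm off centre.
- **Disagreement – tool angle:** The tool had leaned about 3° by the end, and the moves could not correct that. It did not affect the placing.

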